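# Swing a profile length past the keeper post into its bay

### The arm

A 6-joint arm with a two-finger parallel gripper is mounted at the origin on a cart in front of the work surface, level with it; the furniture and walls round the work are solid. World frame = base frame: x ahead of the robot, y to its left, z up, the work surface at z = 0. Lengths are in m, angles in rad, forces in N, time in s.
With the tool pointing down it reaches from about 0.3 to 0.85 m from the base axis. Payload 5.4 kg.
Tool frame: the origin (TCP) lies midway between the tips of the shut fingers; the grasp point (between the pads) lies 19 mm behind it; y points along the fingers, x is the direction in which the jaws open and shut, and the axes are right-handed (so a half turn about y gives the same grasp; the last joint's range is limited). The gripper opens to 85 mm and grips with 20 to 120 N. Pads are 22 mm wide; open, the fingers measure 114 mm over their backs; the gripper's body (76 mm by 85 mm) begins 54 mm behind the grasp point. The pads swing forward as they close: fully open they stand 13 mm farther back than shut.
Start: joints at [0.93, 0.158, 1.597, -0, 1.386, -0.21], TCP at [0.24, 0.522, 0.206] pointing down, gripper open.
Joint ranges: [-2.91, 2.91], [-0.94, 2.29], [0.18, 2.7], [-1.29, 4.43], [0.17, 2.64], [-3, 3]. Speed limits (rad/s): [2.57, 2.57, 3.14, 3.14, 3.14, 3.14].

### API

Orientations are given as a unit quaternion [w, x, y, z].
In Python, from plant import r, vision, ticket gives the robot as it stands.
- The arm moves only by the tool jog_arm, never from a script. Its argument "series" is a list of rows, each an object with "translation": the shift along the tool's x, y, z in m, a list of three; "roll": the turn about the tool's y in degrees; "gripper": the opening, from 0 (shut) to 1 (fully open). A call has 1 to 10 rows; each row is the pose to reach, as a shift and turn from the pose commanded when the call began, along the tool's axes at that moment; what a row does not reach only later rows make up. A row lasts 1/12 s, in which the tool goes at most 41.7 mm and 7.16 degrees, less where a joint would pass 70% of its speed; a pose out of reach is approached as far as the arm can. A call with a gripper value outside its range is refused whole. The fingers move at their own pace and stop on an object; "force" is the grip in N (left out, the last holds). Time passes only in rows, so rows that repeat a pose let the fingers close. It gives the time, the measured TCP pose, the force and the opening at its end, in the units of the state.
- r.state(): the state, without advancing time (a new reading comes with each control period).
- vision.capture(name): name is "side" or "top" or "wrist"; returns a dict with "pixels" (480x640x3 uint8, red, green, blue), "K" (3x3 intrinsics, pixels), "origin" and "orientation" of the camera in the world; the wrist camera has in their place "T_tool_cam" (4x4, takes a point from camera to tool coordinates, whose origin is the TCP and whose axes are the tool frame's). Camera axes: x right, y down, z forward; pixel columns grow to the right and rows downward; lengths in m; the calibration is good to about 2 mm. The wrist camera is an equidistant fisheye: a pixel r from the principal point sees the ray r / f radians off the axis. A picture is of the moment at which its call begins: read the wrist's pose just before it. There is no depth.
- ticket.close_job(): hands the job in, once; it reports no verdict.
The state is a dict: "t": time; "joint_pos": joint angles; "joint_vel": joint speeds; "tau": joint torques, N m; "eef_pos": TCP position; "tcp_rot": TCP orientation; "wrist_force": force on the tool from outside, world axes, zero at the start; "wrist_torque": the same for the moment, N m; "finger_gap": finger opening in m.
Only numpy, scipy, OpenCV 4.12 (cv2) and the standard library are available. Lean on these libraries where they do the work, as an engineer would, in place of code of your own. Each camera call takes 0.05 s, during which the arm holds its last target.

### The job

Put the loose slotted aluminium profile away in the fenced bay on the bench: push one end in behind the keeper post at a slant, push it along, then push the other end in, until the whole profile lies in the bay against the back fence. Only push it with the outside of the fingers so that it stays on the table: do not grip, ram or lift it, and leave the other things on the bench where they are.

Things in the scene. Friction and masses are not known exactly. Their poses are not given: they have to be found in the camera images.
- profile: Slotted aluminium profile with black end caps, loose, lying on the table: a straight square bar 200 mm long, 24 mm wide, 24 mm high, 0.14 to 0.28 kg. Origin at the centre of its underside; y runs along its length, z up. It starts in front of the bay's mouth, roughly parallel to it, shifted sideways away from the post.
- profile_left (a point): Centre of the profile's end face at its +y end (the left one seen from the robot), half-way up (12 mm above the underside).
- profile_right (a point): Centre of the profile's end face at its -y end (the right one seen from the robot), half-way up.
- bay: Bay fixed to the table: three dark steel fences 30 mm high and 14 mm thick, a back fence and two end fences, open at the top and toward the robot; its floor is the table. Inside it is 250 mm long (y from -125 to +125 mm) and 75 mm deep (x from 0 at the mouth to 75 mm at the front face of the back fence). Origin on the table at the middle of the mouth, x into the bay, y to the left along the mouth, z up.
- post: Keeper post: bare round steel pillar, 22 mm in diameter, 55 mm high, fixed on the mouth line of the bay, 65 mm left or right of the mouth's middle (it differs from start to start). The free opening between it and the farther end fence is 179 mm, less than the profile's length; behind it 64 mm are free to the back fence. Origin at the centre of its foot, z up.
- plug: Flat round steel plug, 24 mm in diameter, flush with the table, on the mouth line where the post does not stand; things slide over it freely. Origin at its centre.
- weight_small: Small brass-coloured calibration weight, 24 mm in diameter, 26 mm high, loose, beside the bay's right end. Origin at the centre of its underside. To be left alone.
- star_knob: Black star knob with a brass-coloured hub, 32 mm across, 20 mm high, loose, beside the bay's left end; beyond it stands a fixed white machine base about 90 mm high, to keep the gripper's body clear of. Origin at the centre of its underside. To be left alone.
- weight_0: Larger brass-coloured calibration weight, 32 mm in diameter, 34 mm high, loose, far right on the table. Origin at the centre of its underside. To be left alone.
- pouch_filled_1: Flat filled pouch, 142 x 88 x 17 mm, loose, to the right on the table. Origin at its underside. To be left alone.
Mind the look-alikes: they are no part of the job. There is more than one size of the profile; the job needs the largest.

How it is judged:
By the outcome, as a careful person would: the job done as asked, in the order asked, and still so for the second after the job is handed in, with the robot touching nothing.
It also fails if it takes over 67 s, if anything falls off the work surface, if the arm or the gripper's body presses on something with over 40 N, if the wrist force passes 120 N, or if a joint passes its speed limit or range.

## Working session

There is one attempt and no reset: what is moved stays moved. The work goes in short steps, Python scripts to look and compute and a tool call to move; the robot and the scene stay as the last step left them, time stands still between calls to the robot, and variables do not carry over. Pictures are saved under pics/ and viewed, and the job is handed in when it is done.

Besides the shell and the picture viewer there is one more tool, called after "Call:" as a command line: name --argument value ..., lists and objects as JSON in quotes. jog_arm: Moves the arm, as the interface text tells. Its arguments: {"type":"object","properties":{"series":{"type":"array"},"force":{"type":"number"}},"required":["series"]}

```bash
ls; mkdir -p pics
python3 - <<'E'
from plant import r,vision
import cv2,numpy as np,pickle
s=r.state();print(s)
for n in("top","side","wrist"):
    d=vision.capture(n);pickle.dump(d,open(f"{n}0.pkl","wb"))
    cv2.imwrite(f"pics/{n}0.png",d["pixels"][:,:,::-1]);print(n,d["K"],d.get("origin"),d.get("orientation"),d.get("T_tool_cam"))
E
```

```text
pics
{'t': 0.0, 'joint_pos': array([ 9.29928561e-01,  1.59060199e-01,  1.59823425e+00, -5.44087167e-05,
        1.38622237e+00, -2.10088404e-01]), 'joint_vel': array([ 0.00109523, -0.00167188, -0.0009711 ,  0.00013309, -0.0006895 ,
       -0.00038171]), 'tau': array([ 6.15845329e-04, -3.96003342e+01, -3.31431055e+01, -1.88689546e-04,
        8.46515031e-03, -6.70436430e-05]), 'eef_pos': array([0.23973528, 0.52191545, 0.20540969]), 'tcp_rot': array([-0.59505117,  0.59556576,  0.3809553 , -0.38221539]), 'wrist_force': array([-0.22325983, -0.18500941,  0.81041828]), 'wrist_torque': array([-0.01265508, -0.0010868 , -0.05220722]), 'finger_gap': 0.08548589650457848}
top [[557.00874704   0.         318.2443332 ]
 [  0.         557.00874704 238.8282073 ]
 [  0.           0.           1.        ]] [ 0.35609824 -0.26683658  1.12773555] [-0.03211304  0.71003756 -0.70228644  0.04011442] None
side [[503.42270046   0.         313.82785125]
 [  0.         503.42270046 232.74583718]
 [  0.           0.           1.        ]] [ 0.45394098 -1.04695765  0.62762828] [-0.44510927  0.89527732 -0.01516713  0.01123434] None
wrist [[371.64829954   0.         317.66991849]
 [  0.         371.64829954 237.72850768]
 [  0.           0.           1.        ]] None None [[ 9.99999610e-01  3.66393357e-04  8.03880713e-04  8.50172650e-04]
 [-6.52790808e-04 -3.06660186e-01  9.51818840e-01 -1.67347663e-01]
 [ 5.95258309e-04 -9.51818993e-01 -3.06659827e-01  7.91425135e-02]
 [ 0.00000000e+00  0.00000000e+00  0.00000000e+00  1.00000000e+00]]
```

View pics/top0.png

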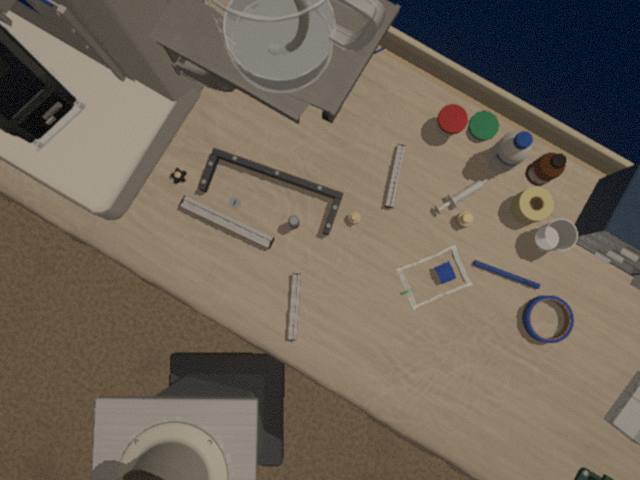

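View pics/side0.png

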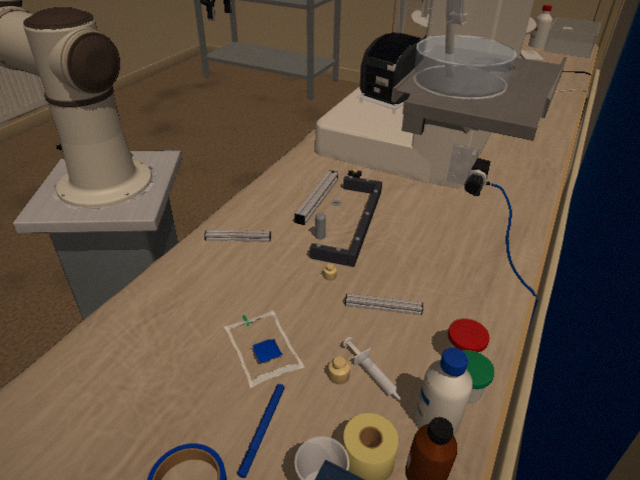

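View pics/wrist0.png

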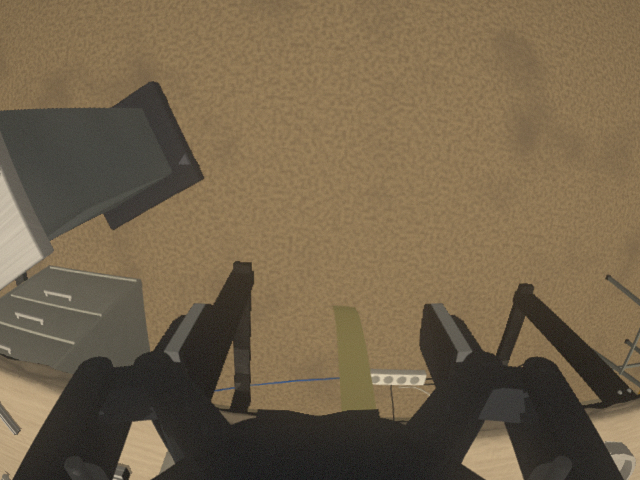

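The top view shows three bars: the long one at (226,222) in front of the bay mouth, and shorter ones at (396,176) and (294,306). I choose the first and check it in a crop. The post is at (293,222) and the plug at (235,202).

```bash
cat > h.py <<'E'
import numpy as np,cv2,pickle
from scipy.spatial.transform import Rotation as R
def rot(q): return R.from_quat([q[1],q[2],q[3],q[0]]).as_matrix()
def px2w(d,u,v,z=0.):
    ray=rot(d["orientation"])@np.linalg.inv(d["K"])@np.array([u,v,1.])
    o=np.array(d["origin"]);return o+ray*(z-o[2])/ray[2]
def w2px(d,p):
    c=rot(d["orientation"]).T@(np.array(p)-d["origin"]);q=d["K"]@c;return q[:2]/q[2]
def crop(d,x0,y0,w,h,s,name):
    im=d["pixels"][y0:y0+h,x0:x0+w,::-1];cv2.imwrite(name,cv2.resize(im,None,fx=s,fy=s,interpolation=cv2.INTER_CUBIC))
E
python3 - <<'E'
from h import *
d=pickle.load(open("top0.pkl","rb"));crop(d,160,140,200,130,4,"pics/c0.png")
for n,p,z in(("A1",(183,204),.024),("A2",(270,243),.024),("post",(293,220),.055),("plug",(235,202),0),("L",(216,152),.03),("R",(340,194),.03)):print(n,px2w(d,*p,z))
print(w2px(d,[0,0,0]))
d=pickle.load(open("side0.pkl","rb"));crop(d,280,150,130,130,6 if 0 else 4.6,"pics/c1.png")
E
```

```text
A1 [ 0.53620822 -0.00766279  0.024     ]
A2 [ 0.45990524 -0.18290756  0.024     ]
post [ 0.50235627 -0.2290192   0.055     ]
plug [ 0.54557109 -0.10794353  0.        ]
L [ 0.64169579 -0.07146881  0.03      ]
R [ 0.55930365 -0.32123772  0.03      ]
[172.18521381 478.65520937]
```

View pics/c0.png

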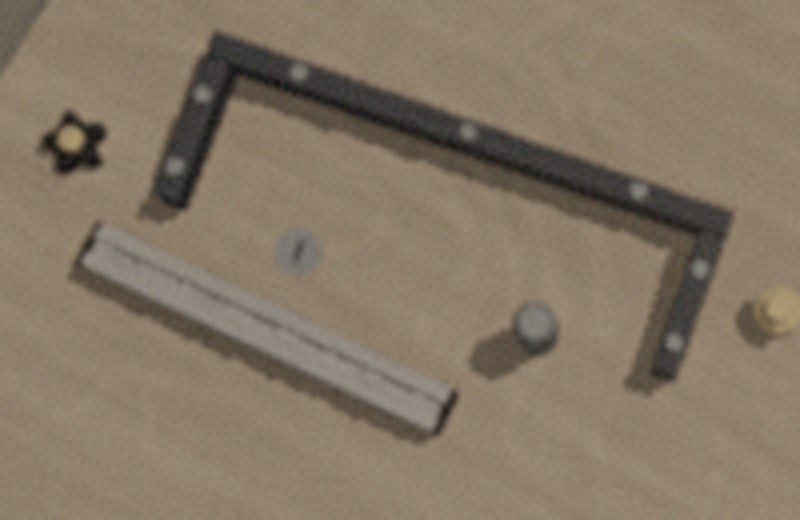

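View pics/c1.png

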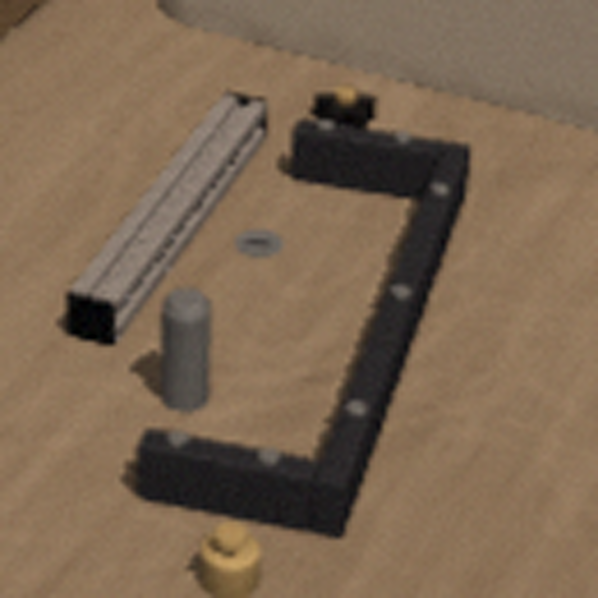

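```bash
cat >> h.py <<'E'
def rigid(m,w):
    m=np.array(m);w=np.array(w)[:,:2];mc=m.mean(0);wc=w.mean(0)
    a=m-mc;b=w-wc;th=np.arctan2((a[:,0]*b[:,1]-a[:,1]*b[:,0]).sum(),(a*b).sum())
    Rm=np.array([[np.cos(th),-np.sin(th)],[np.sin(th),np.cos(th)]]);t=wc-Rm@mc
    return th,t,((m@Rm.T+t)-w)*1e3
E
python3 - <<'E'
from h import *
d=pickle.load(open("top0.pkl","rb"))
P=lambda u,v,z:px2w(d,160+u/4,140+v/4,z)
m=[(.089,.139),(.089,-.139),(0,.125),(0,.139),(0,-.125),(0,-.139),(0,-.065),(0,.065),(.075,.125),(.075,-.125)]
w=[P(214,33,.03),P(733,213,.03),P(187,207,.03),P(157,197,.03),P(653,372,.03),P(675,380,.03),P(536,322,.055),P(299,251,0),P(234,70,.03),P(698,230,.03)]
th,t,e=rigid(m,w);print(th,np.degrees(th),t);print(e.round(1))
pm=[(.012,.1),(-.012,.1),(.012,-.1),(-.012,-.1)]
pw=[P(100,222,.024),P(81,258,.024),P(456,395,.024),P(436,430,.024)]
a,c,e=rigid(pm,pw);print("prof",np.degrees(a),c,e.round(1))
Rb=np.array([[np.cos(th),-np.sin(th)],[np.sin(th),np.cos(th)]])
print("prof in bay",np.degrees(a-th),Rb.T@(c-t))
print("ends in bay",[(Rb.T@(x[:2]-t)).round(4) for x in pw])
s=pickle.load
ds=pickle.load(open("side0.pkl","rb"))
Q=lambda u,v,z:px2w(ds,280+u/4.6,150+v/4.6,z)[:2]
for n,x in(("profR", Q(92,293,.024)),("profL",Q(250,98,.024)),("post",Q(186,298,.055)),("plug",Q(259,242,0)),("backR",Q(345,487,.03)),("backL",Q(468,147,.03))):print(n,x,"bay",Rb.T@(x-t))
for n,x in (("knob",P(70,139,.02)),("wt",P(778,310,.026)),("base",P(0,90,.0))):print(n,Rb.T@(x[:2]-t))
np.savez("bay.npz",th=th,t=t)
E
```

```text
-0.3265001256803274 -18.707079211973706 [ 0.52105221 -0.16980067]
[[ 0.6 -0.5]
 [-0.1 -2.3]
 [ 0.6  4. ]
 [ 0.3  2.2]
 [ 0.5  0.3]
 [-0.1 -2. ]
 [-1.2 -0.4]
 [-2.1 -0.8]
 [ 1.7  1.3]
 [-0.1 -2. ]]
prof -25.28800194493287 [ 0.50199878 -0.09626552] [[ 2.1  0.1]
 [-1.3  1.5]
 [ 1.6 -1.1]
 [-2.5 -0.5]]
prof in bay -6.5809227329591655 [-0.04163178  0.06353933]
ends in bay [array([-0.0202,  0.1608]), array([-0.0404,  0.1632]), array([-0.0431, -0.0367]), array([-0.0628, -0.0332])]
profR [ 0.46111793 -0.18337041] bay [-0.05241577 -0.03207558]
profL [ 0.54514791 -0.01040673] bay [-0.02829969  0.15870148]
post [ 0.50109313 -0.23259082] bay [ 0.00123403 -0.06587446]
plug [ 0.54349673 -0.10789377] bay [0.00140339 0.06583504]
backR [ 0.56098183 -0.33130042] bay [ 0.08961798 -0.14016119]
backL [ 0.64868127 -0.07125785] bay [0.08928086 0.13427134]
knob [0.01483661 0.19108391]
wt [ 0.0502301  -0.17400349]
base [0.0293862  0.24009038]
```

```bash
cat >> h.py <<'E'
try:
    b=np.load("bay.npz");TH=float(b["th"]);T=b["t"];RB=np.array([[np.cos(TH),-np.sin(TH)],[np.sin(TH),np.cos(TH)]])
except Exception: pass
tb=lambda p:RB.T@(np.array(p)[:2]-T)   # world->bay
tw=lambda p:RB@np.array(p)+T
def tool(s):
    M=rot(s["tcp_rot"]);return M
def shift(s,bay_xy,z):
    "tool-frame shift from measured pose to a bay xy, height z"
    w=tw(bay_xy);return tool(s).T@(np.array([w[0],w[1],z])-s["eef_pos"])
def rep(s):
    M=tool(s);bx=RB.T@M[:2,0];bz=RB.T@M[:2,2]
    print("t",round(s["t"],2),"bay",(tb(s["eef_pos"])*1e3).round(1),"z",round(s["eef_pos"][2]*1e3,1),"toolx in bay deg",np.degrees(np.arctan2(bx[1],bx[0])).round(1),"toolz",np.degrees(np.arctan2(bz[1],bz[0])).round(1),"F",s["wrist_force"].round(1),"gap",round(s["finger_gap"],4))
E
python3 - <<'E'
from h import *
from plant import r
s=r.state();rep(s);print(tool(s).round(3))
d=pickle.load(open("top0.pkl","rb"))
for p in((110,215),(122,218),(200,95),(205,88),(0,140)):print(p,(tb(px2w(d,*p,.09))*1e3).round(),(tb(px2w(d,*p,.0))*1e3).round())
print(shift(s,(-.10,-.01),.1))
E
```

```text
t 0.15 bay [-488.3  565.1] z 205.6 toolx in bay deg 84.0 toolz 174.0 F [-0.  -0.4 -1.2] gap 0.0855
[[ 0.418 -0.001 -0.909]
 [ 0.909 -0.001  0.418]
 [-0.001 -1.     0.   ]]
(110, 215) [-108.  262.] [-106.  297.]
(122, 218) [-106.  238.] [-104.  272.]
(200, 95) [166. 184.] [191. 213.]
(205, 88) [182. 180.] [209. 209.]
(0, 140) [-43. 510.] [-36. 567.]
[-0.53139608  0.10626516 -0.44606216]
```

Call:
jog_arm --series '[{"translation":[-0.03,0.03,-0.025],"roll":-6,"gripper":0},{"translation":[-0.065,0.05,-0.05],"roll":-6,"gripper":0},{"translation":[-0.1,0.07,-0.08],"roll":-6,"gripper":0},{"translation":[-0.13,0.09,-0.105],"roll":-6,"gripper":0},{"translation":[-0.16,0.106,-0.13],"roll":-6,"gripper":0},{"translation":[-0.19,0.106,-0.16],"roll":-6,"gripper":0},{"translation":[-0.22,0.106,-0.185],"roll":-6,"gripper":0},{"translation":[-0.25,0.106,-0.21],"roll":-6,"gripper":0},{"translation":[-0.28,0.106,-0.235],"roll":-6,"gripper":0},{"translation":[-0.31,0.106,-0.26],"roll":-6,"gripper":0}]'

```text
t: 0.98
eef_pos: [0.3433, 0.1431, 0.1002]
tcp_rot: [-0.574, 0.574, 0.412, -0.412]
wrist_force: [1.9, 0.2, 0.6]
finger_gap: -0.0002
```

Run:
```python
from h import *
from plant import r
s=r.state();rep(s)
d=pickle.load(open("top0.pkl","rb"))
for p in((295,273),(293,340)):print(p,(tb(px2w(d,*p,.015))*1e3).round())
print(shift(s,(-.105,-.012),.08))
```

```text
t 0.98 bay [-268.8  239.3] z 100.2 toolx in bay deg 90.1 toolz -179.9 F [1.9 0.2 0.6] gap -0.0002
(295, 273) [-93. -98.]
(293, 340) [-219. -139.]
[-0.25148821  0.02021803 -0.1634899 ]
```

Call:
jog_arm --series '[{"translation":[-0.03,0,-0.02],"roll":0,"gripper":0},{"translation":[-0.06,0,-0.04],"roll":0,"gripper":0},{"translation":[-0.09,0,-0.06],"roll":0,"gripper":0},{"translation":[-0.12,0,-0.08],"roll":0,"gripper":0},{"translation":[-0.15,0,-0.1],"roll":0,"gripper":0},{"translation":[-0.18,0,-0.12],"roll":0,"gripper":0},{"translation":[-0.21,0,-0.14],"roll":0,"gripper":0},{"translation":[-0.235,0.01,-0.155],"roll":0,"gripper":0},{"translation":[-0.251,0.02,-0.163],"roll":0,"gripper":0},{"translation":[-0.251,0.03,-0.163],"roll":0,"gripper":0}]'

```text
t: 1.82
eef_pos: [0.4183, -0.1486, 0.0705]
tcp_rot: [-0.574, 0.576, 0.411, -0.411]
wrist_force: [-0.5, -0.3, 0.5]
finger_gap: -0.0001
```

```bash
cat > look.py <<'E'
from h import *
from plant import r,vision
import sys
n=sys.argv[1];s=r.state();rep(s)
for c,a in(("top",(170,140,190,140,4.2)),("side",(270,140,140,140,4.2))):
    d=vision.capture(c);pickle.dump(d,open(f"{c}{n}.pkl","wb"))
    crop(d,*a,f"pics/{c}{n}.png")
if len(sys.argv)>2:
    d=vision.capture("wrist");d["s"]=s;pickle.dump(d,open(f"wrist{n}.pkl","wb"));cv2.imwrite(f"pics/wrist{n}.png",d["pixels"][:,:,::-1])
E
python3 look.py 1 w
```

```text
t 1.82 bay [-104.1  -12.9] z 70.5 toolx in bay deg 89.8 toolz 179.8 F [-0.5 -0.3  0.5] gap -0.0001
```

View pics/top1.png

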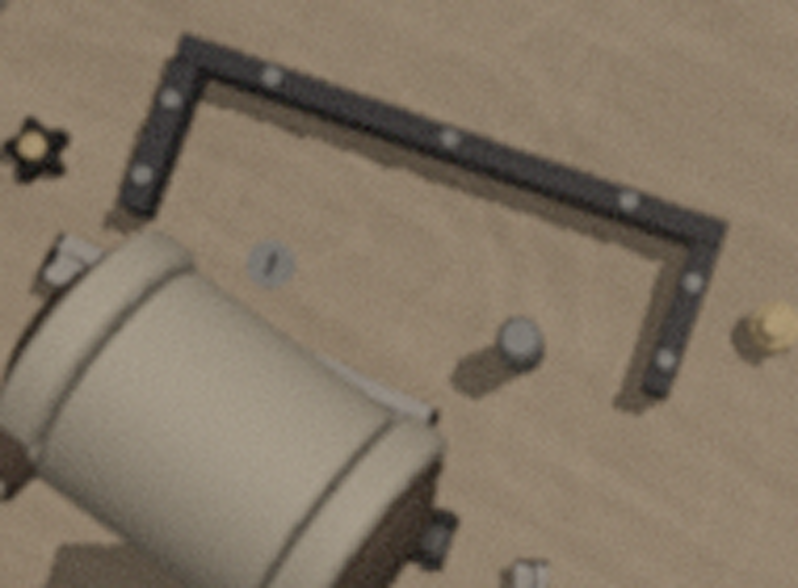

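View pics/side1.png

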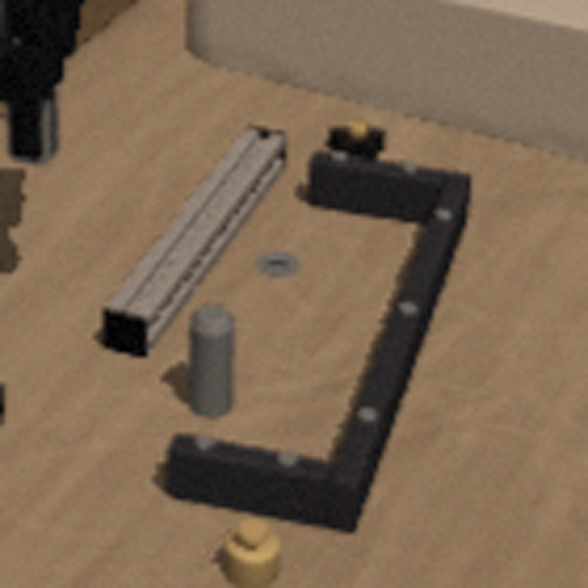

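View pics/wrist1.png

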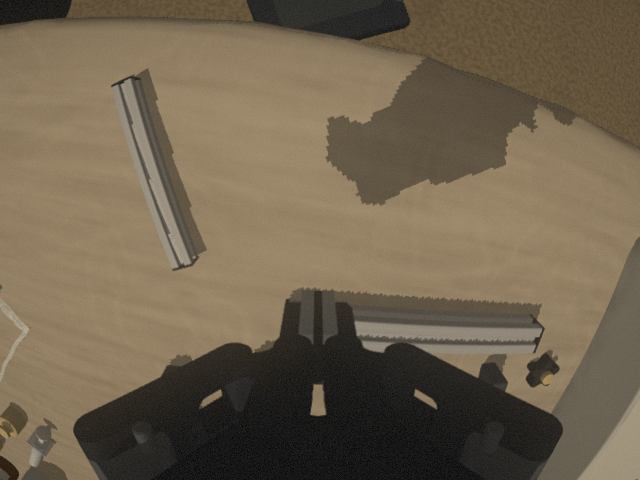

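Call:
jog_arm --series '[{"translation":[0,0.02,0],"roll":0,"gripper":0},{"translation":[0,0.04,0],"roll":0,"gripper":0},{"translation":[0,0.055,0],"roll":0,"gripper":0},{"translation":[0,0.058,0],"roll":0,"gripper":0},{"translation":[0,0.058,0],"roll":0,"gripper":0}]'

```text
t: 2.38
eef_pos: [0.4167, -0.1435, 0.012]
tcp_rot: [0.575, -0.573, -0.412, 0.413]
wrist_force: [-0.1, -0.2, -0.9]
finger_gap: 0.0001
```

Run:
```python
from h import *
from plant import r,vision
s=r.state();rep(s)
d=vision.capture("side");pickle.dump(d,open("side2.pkl","wb"));crop(d,200,90,200,150,4,"pics/side2.png")
for h in(0,.04,.05,.06,.073): print(h,w2px(d,s["eef_pos"]+[0,0,h]))
```

```text
t 2.38 bay [-107.2   -8.6] z 12.0 toolx in bay deg 90.1 toolz -179.9 F [-0.1 -0.2 -0.9] gap 0.0001
0 [279.27626133 208.02747514]
0.04 [278.61868957 192.40440038]
0.05 [278.44961621 188.38743081]
0.06 [278.27860636 184.32445252]
0.073 [278.05334336 178.97248805]
```

View pics/side2.png

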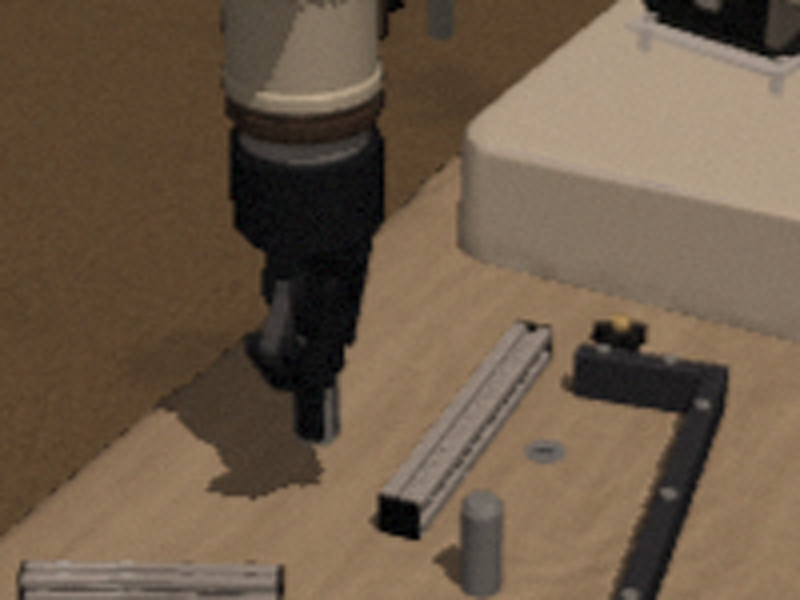

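```bash
cat >> h.py <<'E'
def fish(d,p_tool):
    Ti=np.linalg.inv(d["T_tool_cam"]);c=Ti[:3,:3]@np.array(p_tool)+Ti[:3,3]
    th=np.arctan2(np.hypot(c[0],c[1]),c[2]);ph=np.arctan2(c[1],c[0]);rr=d["K"][0,0]*th
    return np.array([d["K"][0,2]+rr*np.cos(ph),d["K"][1,2]+rr*np.sin(ph)])
def wray(d,u,v,z,s):
    "wrist pixel -> world point at height z"
    a=np.array([u-d["K"][0,2],v-d["K"][1,2]]);rr=np.hypot(*a);th=rr/d["K"][0,0]
    c=np.array([*(np.sin(th)*a/rr),np.cos(th)]);M=tool(s);TT=d["T_tool_cam"]
    ray=M@TT[:3,:3]@c;o=s["eef_pos"]+M@TT[:3,3];return o+ray*(z-o[2])/ray[2]
E
python3 - <<'E'
from h import *
from plant import r,vision
s=r.state();d=vision.capture("wrist");d["s"]=s;pickle.dump(d,open("wrist2.pkl","wb"));rep(s)
cv2.imwrite("pics/wrist2.png",d["pixels"][:,:,::-1])
for p in((0,0,0),(0,-.02,0),(0,0,.011),(.015,0,.011),(0,-.02,.011)):print(p,fish(d,p))
s=r.state();print(s["joint_pos"])
E
```

```text
t 2.43 bay [-106.1   -9. ] z 12.9 toolx in bay deg 90.1 toolz -179.9 F [ 0.3 -0.1  0.7] gap -0.0
(0, 0, 0) [315.5304939  285.87447304]
(0, -0.02, 0) [315.32375645 304.86870861]
(0, 0, 0.011) [315.49568982 265.40246793]
(0.015, 0, 0.011) [346.32431955 265.35767188]
(0, -0.02, 0.011) [315.27506682 282.65954286]
[-6.07948501e-01  7.63802359e-02  2.11031481e+00  1.20441256e-04
  9.53388220e-01 -1.85381730e+00]
```

View pics/wrist2.png

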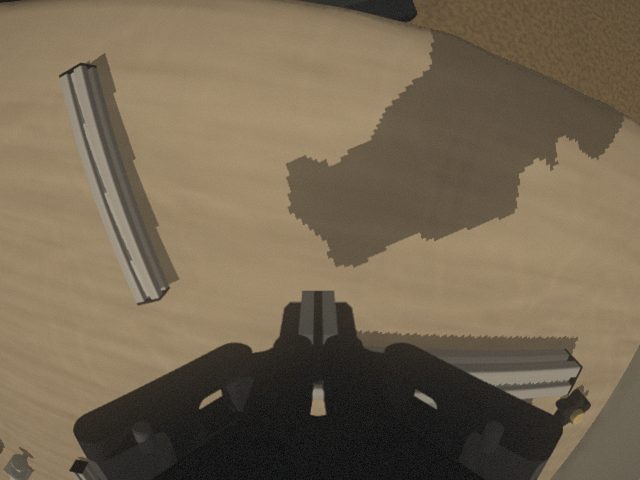

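Run:
```python
from h import *
d=pickle.load(open("wrist2.pkl","rb"));s=d["s"];t=pickle.load(open("top0.pkl","rb"))
def W(u,v,z): return wray(d,u,v,z,s).round(4)
print("barL corners",W(566,349,.024),W(581,372,.024),"exp",tw((-.0404,.1632)),tw((-.0202,.1608)))
print("C near end",W(137,304,.024),W(170,290,.024)); print("C far",W(61,75,.024),W(96,65,.024))
print("C top",px2w(t,291,275,.024),px2w(t,298,275,.024),px2w(t,293,340,.024))
# tip from side triangulation
ds=pickle.load(open("side2.pkl","rb"))
o=ds["origin"];ray=rot(ds["orientation"])@np.linalg.inv(ds["K"])@np.array([200+318/4,90+440/4,1])
k=(s["eef_pos"][1]-o[1])/ray[1];print("tip by side",np.array(o)+k*ray,"eef",s["eef_pos"])
```

```text
barL corners [ 0.5077 -0.0122  0.024 ] [0.5359 0.0023 0.024 ] exp [ 0.53512965 -0.00226493] [ 0.55349275 -0.01101689]
C near end [ 0.3951 -0.2345  0.024 ] [ 0.3932 -0.2119  0.024 ]
C far [ 0.2721 -0.2261  0.024 ] [ 0.2781 -0.2049  0.024 ]
C top [ 0.39682156 -0.22561759  0.024     ] [ 0.3969712  -0.23945601  0.024     ] [ 0.27000615 -0.23147257  0.024     ]
tip by side [ 0.41797606 -0.14432232  0.03325829] eef [ 0.41762406 -0.14432232  0.01293019]
```

Call:
jog_arm --series '[{"translation":[0,0.004,0],"roll":0,"gripper":0},{"translation":[0,0.008,0],"roll":0,"gripper":0},{"translation":[0,0.008,0],"roll":0,"gripper":0}]'

```text
t: 2.73
eef_pos: [0.4174, -0.145, 0.0043]
tcp_rot: [0.575, -0.574, -0.412, 0.412]
wrist_force: [-0.6, 0.6, -0.4]
finger_gap: -0.0003
```

Run:
```python
from h import *
from plant import r,vision
s=r.state();rep(s)
d=vision.capture("side");pickle.dump(d,open("side3.pkl","wb"));crop(d,230,150,100,75,8,"pics/side3.png")
print(w2px(d,s["eef_pos"]))
```

```text
t 2.73 bay [-106.1   -9.8] z 4.3 toolx in bay deg 90.0 toolz -180.0 F [-0.6  0.6 -0.4] gap -0.0003
[279.68955985 211.34966319]
```

View pics/side3.png

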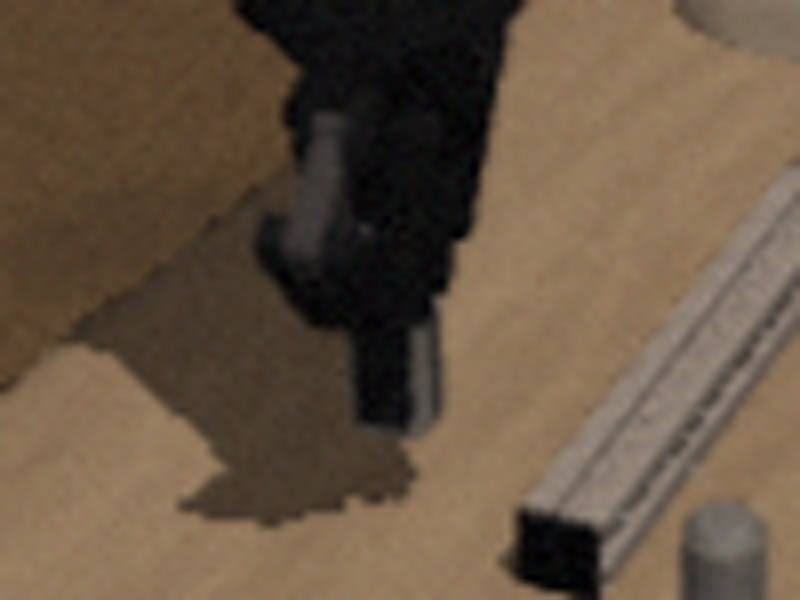

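Call:
jog_arm --series '[{"translation":[0,0.002,0],"roll":0,"gripper":0},{"translation":[0,0.004,0],"roll":0,"gripper":0},{"translation":[0,0.006,0],"roll":0,"gripper":0},{"translation":[0,0.006,0],"roll":0,"gripper":0}]'

```text
t: 3.12
eef_pos: [0.4172, -0.145, -0.002]
tcp_rot: [0.575, -0.574, -0.412, 0.412]
wrist_force: [0.2, 0.6, 0.5]
finger_gap: 0.0001
```

Run:
```python
from h import *
from plant import r,vision
s=r.state();rep(s)
d=vision.capture("side");pickle.dump(d,open("side3.pkl","wb"));crop(d,230,150,100,75,8,"pics/side4.png")
print(w2px(d,s["eef_pos"]))
```

```text
t 3.12 bay [-106.4   -9.8] z -2.0 toolx in bay deg 90.0 toolz -180.0 F [0.2 0.6 0.5] gap 0.0001
[279.6747175  213.70626047]
```

View pics/side4.png

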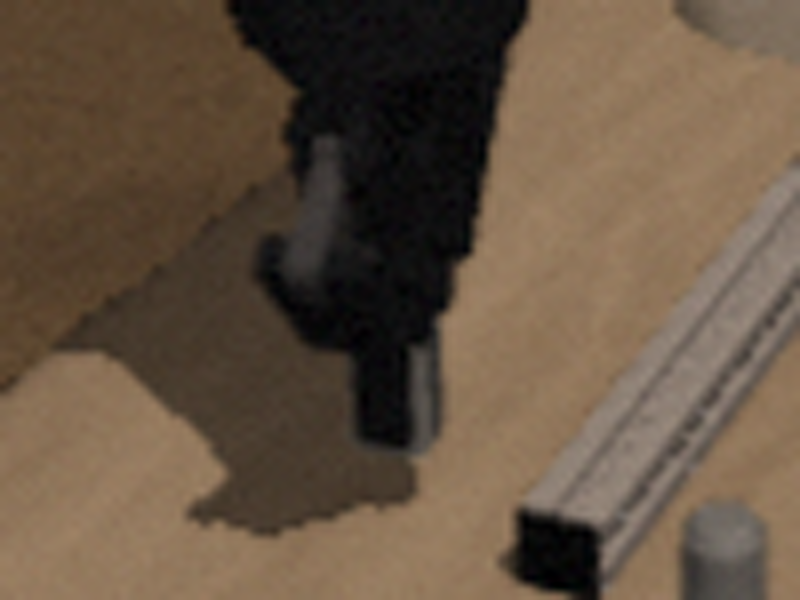

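Call:
jog_arm --series '[{"translation":[0,0,0],"roll":7,"gripper":0},{"translation":[0,0,0],"roll":14,"gripper":0},{"translation":[0,0,0],"roll":21,"gripper":0},{"translation":[0,0,0],"roll":28,"gripper":0},{"translation":[0,0,0],"roll":35,"gripper":0},{"translation":[0,0,0],"roll":42,"gripper":0},{"translation":[0,0,0],"roll":49,"gripper":0},{"translation":[0,0,0],"roll":56,"gripper":0},{"translation":[0,0,0],"roll":63,"gripper":0},{"translation":[0,0,0],"roll":70,"gripper":0}]'

```text
t: 4.0
eef_pos: [0.4175, -0.1452, -0.0015]
tcp_rot: [-0.707, 0.707, 0.006, -0.006]
wrist_force: [0.1, 0.2, 0.9]
finger_gap: -0.0002
```

Call:
jog_arm --series '[{"translation":[0,0,0],"roll":7,"gripper":0},{"translation":[0,0.002,0],"roll":14,"gripper":0},{"translation":[0,0.004,0],"roll":20,"gripper":0},{"translation":[0,0.005,0],"roll":20,"gripper":0},{"translation":[0,0.005,0],"roll":20,"gripper":0}]'

```text
t: 4.42
eef_pos: [0.4173, -0.145, -0.0068]
tcp_rot: [0.698, -0.698, 0.114, -0.114]
wrist_force: [0.6, 0.5, -0.3]
finger_gap: -0.0002
```

```bash
python3 look.py 5 w
python3 - <<'E'
from h import *
from plant import r
s=r.state();print(s["joint_pos"].round(2),shift(s,(-.08,-.015),-.007).round(4))
E
```

```text
t 4.42 bay [-106.2   -9.8] z -6.8 toolx in bay deg 0.2 toolz 90.2 F [ 0.6  0.5 -0.3] gap -0.0002
[-0.61  0.12  2.11  0.    0.91 -0.29] [ 0.0259  0.0005 -0.0052]
```

View pics/wrist5.png

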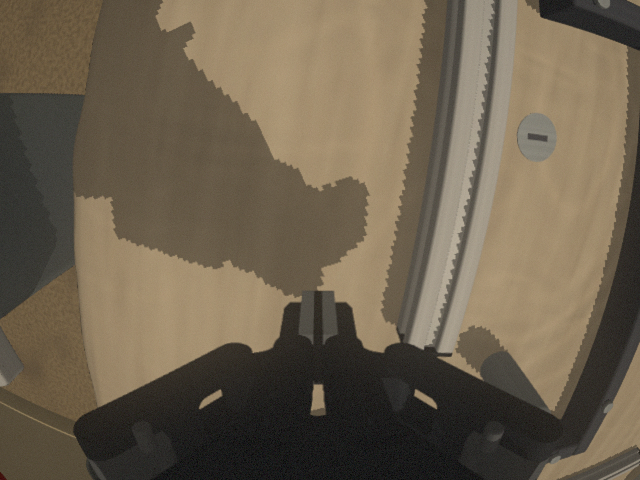

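View pics/side5.png

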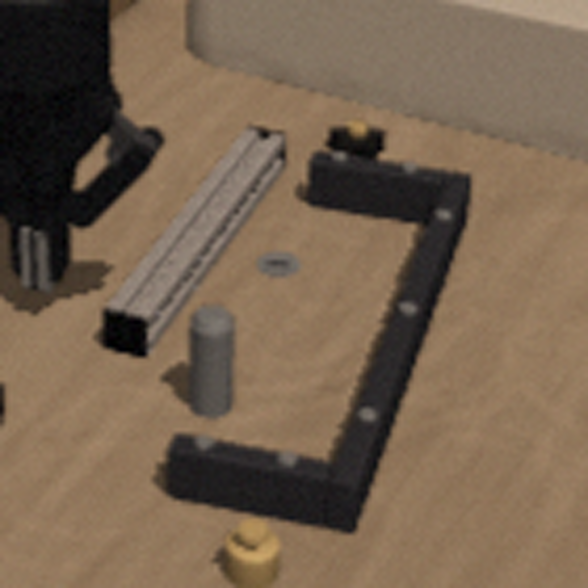

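Call:
jog_arm --series '[{"translation":[0.01,0,-0.005],"roll":0,"gripper":0},{"translation":[0.02,0,-0.005],"roll":0,"gripper":0},{"translation":[0.025,0,-0.005],"roll":0,"gripper":0},{"translation":[0.029,0,-0.005],"roll":0,"gripper":0},{"translation":[0.033,0,-0.005],"roll":0,"gripper":0},{"translation":[0.037,0,-0.005],"roll":0,"gripper":0},{"translation":[0.041,0,-0.005],"roll":0,"gripper":0},{"translation":[0.045,0,-0.005],"roll":0,"gripper":0},{"translation":[0.049,0,-0.005],"roll":0,"gripper":0},{"translation":[0.053,0,-0.005],"roll":0,"gripper":0}]'

```text
t: 5.4
eef_pos: [0.4663, -0.1669, -0.0067]
tcp_rot: [0.698, -0.698, 0.115, -0.115]
wrist_force: [-0.5, -0.2, 0.1]
finger_gap: 0.0002
```

```bash
python3 look.py 6 w
```

```text
t 5.4 bay [-52.8 -14.8] z -6.7 toolx in bay deg 0.0 toolz 90.0 F [-0.5 -0.2  0.1] gap 0.0002
```

View pics/side6.png

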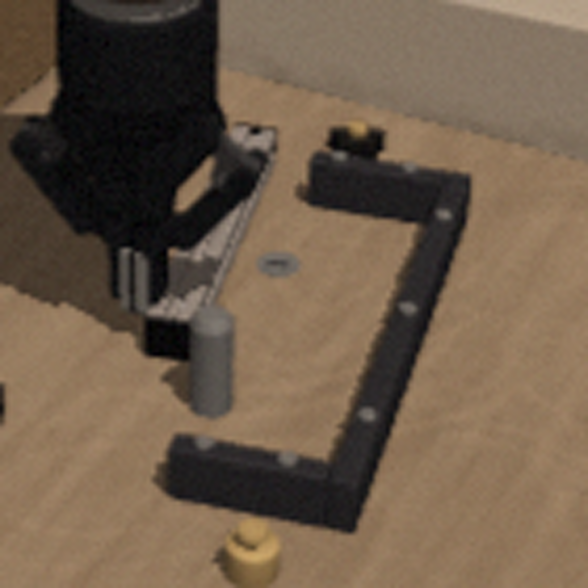

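View pics/wrist6.png

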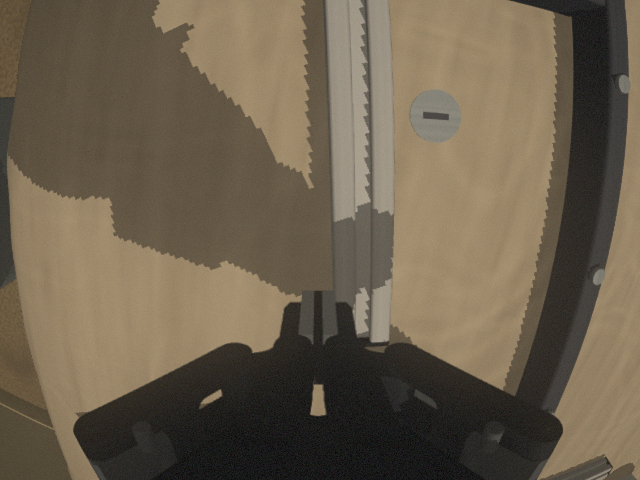

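View pics/top6.png

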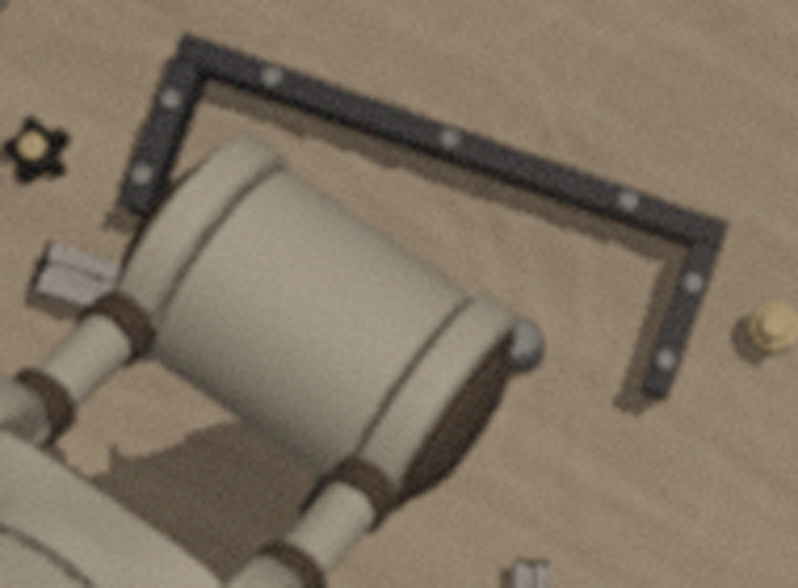

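Call:
jog_arm --series '[{"translation":[0.004,0,0],"roll":0,"gripper":0},{"translation":[0.008,0,0],"roll":0,"gripper":0},{"translation":[0.012,0,0],"roll":0,"gripper":0},{"translation":[0.016,0,0],"roll":0,"gripper":0},{"translation":[0.02,0,0],"roll":0,"gripper":0},{"translation":[0.024,0,0],"roll":0,"gripper":0},{"translation":[0.028,0,0],"roll":0,"gripper":0},{"translation":[0.032,0,0],"roll":0,"gripper":0},{"translation":[0.036,0,0],"roll":0,"gripper":0},{"translation":[0.04,0,0],"roll":0,"gripper":0}]'

```text
t: 6.38
eef_pos: [0.5044, -0.1798, -0.0066]
tcp_rot: [0.698, -0.698, 0.115, -0.115]
wrist_force: [-1.7, -0.0, -0.7]
finger_gap: -0.0001
```

```bash
python3 look.py 7 w
```

```text
t 6.38 bay [-12.6 -14.8] z -6.6 toolx in bay deg 0.0 toolz 90.0 F [-1.7 -0.  -0.7] gap -0.0001
```

View pics/side7.png

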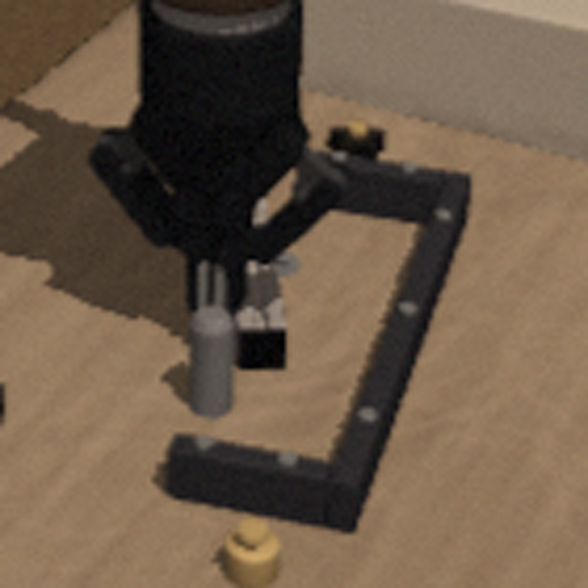

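View pics/wrist7.png

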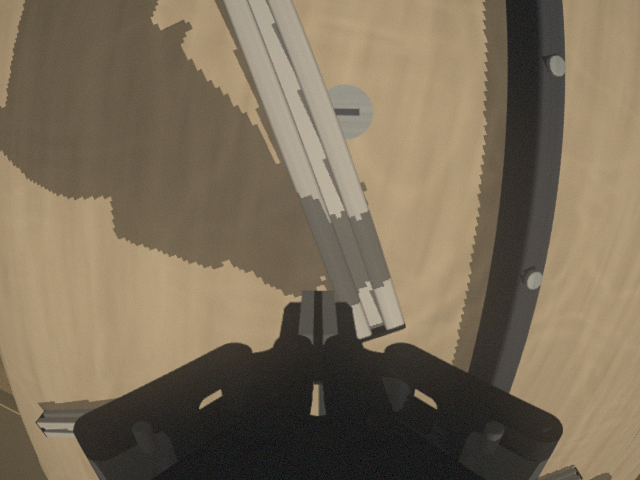

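View pics/top7.png

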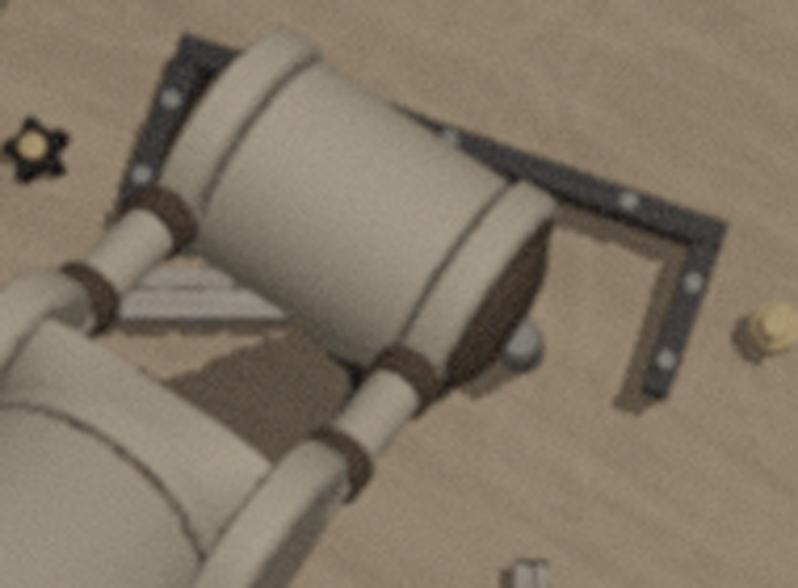

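Run:
```python
from h import *
d=pickle.load(open("wrist7.pkl","rb"));s=d["s"]
W=lambda u,v,z:(tb(wray(d,u,v,z,s))*1e3).round(1)
print("plug",W(348,112,0))
print("bar right end top corners",W(405,326,.024),W(360,338,.024),"back edge",W(352,165,.024),W(292,0,.024),"front edge",W(305,190,.024),W(222,0,.024))
print("fence screws",W(557,66,.03),W(533,280,.03))
d=pickle.load(open("side7.pkl","rb"))
for u,v in((286,332),(238,330)):print("side",(tb(px2w(d,270+u/4.2,140+v/4.2,.024))*1e3).round(1))
```

```text
plug [-0.2 69.2]
bar right end top corners [ 25.  -19.7] [  5.4 -25.3] back edge [-0.5 48.9] [-22.5 111.4] front edge [-17.8  39.4] [-48.7 113.3]
fence screws [82.  94.4] [81.2  3.3]
side [ 28.5 -27.3]
side [  5.6 -32.6]
```

Call:
jog_arm --series '[{"translation":[0.004,0,0],"roll":0,"gripper":0},{"translation":[0.008,0,0],"roll":0,"gripper":0},{"translation":[0.012,0,0],"roll":0,"gripper":0},{"translation":[0.012,0,0],"roll":0,"gripper":0},{"translation":[0.005,0,0],"roll":0,"gripper":0},{"translation":[-0.015,0,0],"roll":0,"gripper":0},{"translation":[-0.03,0,0],"roll":0,"gripper":0},{"translation":[-0.04,-0.03,0],"roll":0,"gripper":0},{"translation":[-0.05,-0.07,0],"roll":0,"gripper":0},{"translation":[-0.08,-0.1,0.01],"roll":0,"gripper":0}]'

```text
t: 7.37
eef_pos: [0.434, -0.1475, 0.0951]
tcp_rot: [-0.697, 0.699, -0.114, 0.117]
wrist_force: [1.4, -0.4, 2.6]
finger_gap: -0.0002
```

```bash
python3 look.py 8 w
```

```text
t 7.37 bay [-89.6  -6.8] z 95.1 toolx in bay deg -0.1 toolz 89.9 F [ 1.4 -0.4  2.6] gap -0.0002
```

View pics/side8.png

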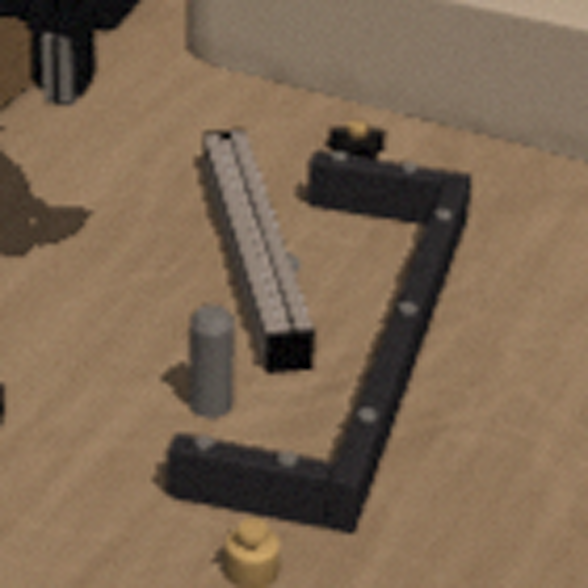

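View pics/wrist8.png

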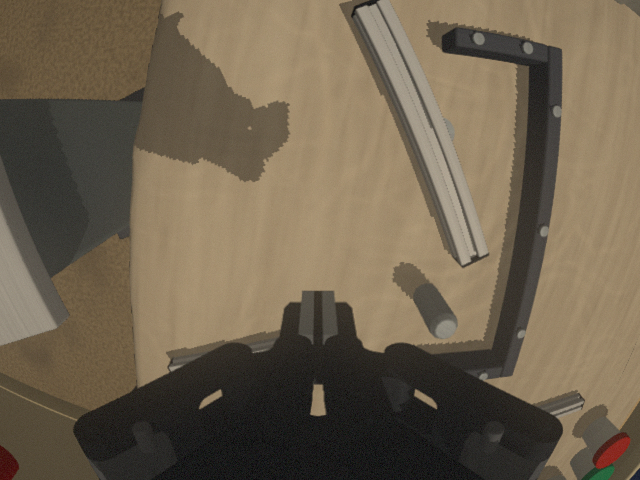

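View pics/top8.png

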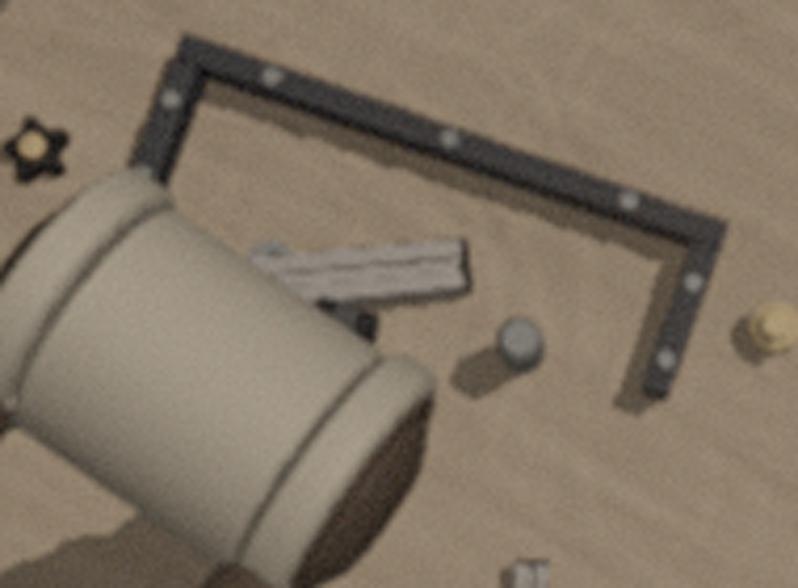

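Run:
```python
from h import *
d=pickle.load(open("side8.pkl","rb"));t=pickle.load(open("top8.pkl","rb"))
S=lambda u,v:px2w(d,270+u/4.2,140+v/4.2,.024)
pm=[(.012,.1),(-.012,.1),(.012,-.1),(-.012,-.1)]
pw=[tb(S(*p)) for p in((243,132),(204,135),(312,331),(266,335))]
a,c,e=rigid(pm,pw);print("side",np.degrees(a),c*1e3,e.round(1))
print((np.array(pw)*1e3).round(1))
for u,v in((464,238),(467,287)):print("top",(tb(px2w(t,170+u/4.2,140+v/4.2,.024))*1e3).round(1))
w=pickle.load(open("wrist8.pkl","rb"));s=w["s"]
for p in((488,255),(463,266),(387,0),(353,12)):print("wrist",(tb(wray(w,*p,.024,s))*1e3).round(1))
print("wrist post,plug,base screws",(tb(wray(w,444,328,.055,s))*1e3).round(1))
```

```text
side 25.220771281038264 [-11.36163562  60.53174342] [[-0.3  2.5]
 [-1.9  2. ]
 [ 1.6 -2.1]
 [ 0.6 -2.4]]
[[-42.8 153.6]
 [-62.9 143.9]
 [ 40.5 -22.7]
 [ 19.8 -32.6]]
top [ 41.1 -20.2]
top [ 19.3 -29.5]
wrist [ 36.3 -17.8]
wrist [ 16.8 -26.1]
wrist [-45.3 155.7]
wrist [-67.3 145.8]
wrist post,plug,base screws [ -3.8 -58.8]
```

Call:
jog_arm --series '[{"translation":[0.003,0.0,0.02],"roll":-7,"gripper":0},{"translation":[0.007,0.0,0.045],"roll":-14,"gripper":0},{"translation":[0.011,0,0.075],"roll":-21,"gripper":0},{"translation":[0.016,0,0.11],"roll":-25,"gripper":0},{"translation":[0.021,0,0.145],"roll":-25,"gripper":0},{"translation":[0.0255,0,0.17],"roll":-25,"gripper":0},{"translation":[0.0255,0.01,0.181],"roll":-25,"gripper":0},{"translation":[0.0255,0.03,0.181],"roll":-25,"gripper":0},{"translation":[0.0255,0.045,0.181],"roll":-25,"gripper":0},{"translation":[0.0255,0.045,0.181],"roll":-25,"gripper":0}]'

```text
t: 8.35
eef_pos: [0.5104, 0.0184, 0.0418]
tcp_rot: [0.707, -0.705, -0.036, 0.042]
wrist_force: [-0.8, 0.3, -0.2]
finger_gap: -0.0003
```

```bash
python3 look.py 9 w
```

```text
t 8.35 bay [-70.4 174.8] z 41.8 toolx in bay deg 25.0 toolz 115.0 F [-0.8  0.3 -0.2] gap -0.0003
```

View pics/side9.png

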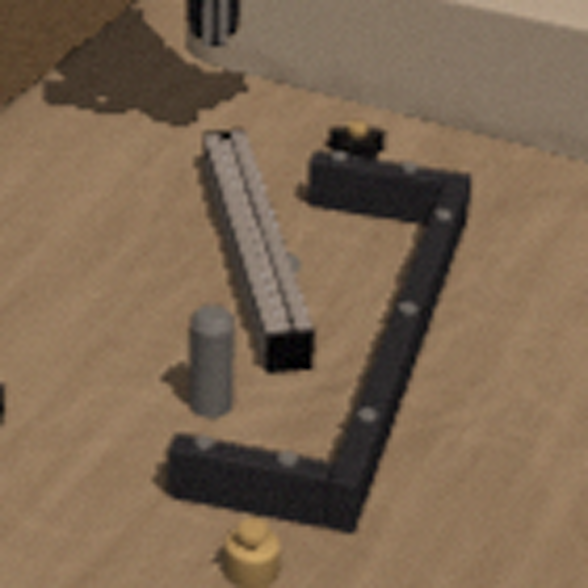

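View pics/wrist9.png

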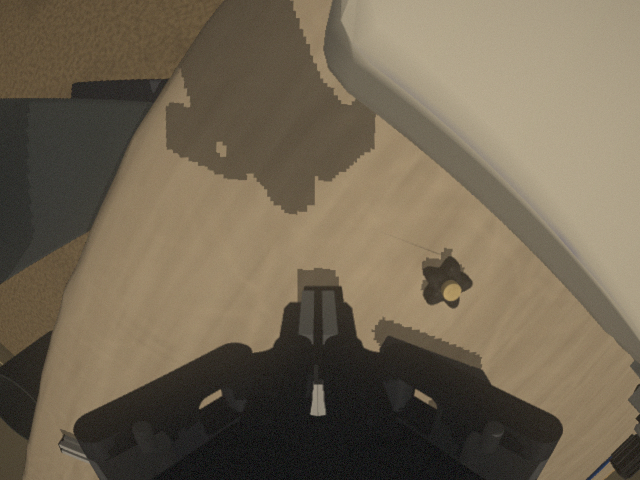

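Call:
jog_arm --series '[{"translation":[0.005,0.02,0],"roll":0,"gripper":0},{"translation":[0.005,0.04,0],"roll":0,"gripper":0},{"translation":[0.005,0.048,0],"roll":0,"gripper":0},{"translation":[0.005,0.048,-0.005],"roll":0,"gripper":0},{"translation":[0.005,0.048,-0.01],"roll":0,"gripper":0},{"translation":[0.005,0.048,-0.014],"roll":0,"gripper":0},{"translation":[0.005,0.048,-0.018],"roll":0,"gripper":0},{"translation":[0.005,0.048,-0.022],"roll":0,"gripper":0},{"translation":[0.005,0.048,-0.026],"roll":0,"gripper":0},{"translation":[0.005,0.048,-0.03],"roll":0,"gripper":0}]'

```text
t: 9.33
eef_pos: [0.5233, -0.012, -0.0004]
tcp_rot: [-0.706, 0.706, 0.039, -0.039]
wrist_force: [-0.5, -0.2, -0.2]
finger_gap: -0.0001
```

```bash
python3 look.py 10
```

```text
t 9.33 bay [-48.5 150.2] z -0.4 toolx in bay deg 25.0 toolz 115.0 F [-0.5 -0.2 -0.2] gap -0.0001
```

View pics/side10.png

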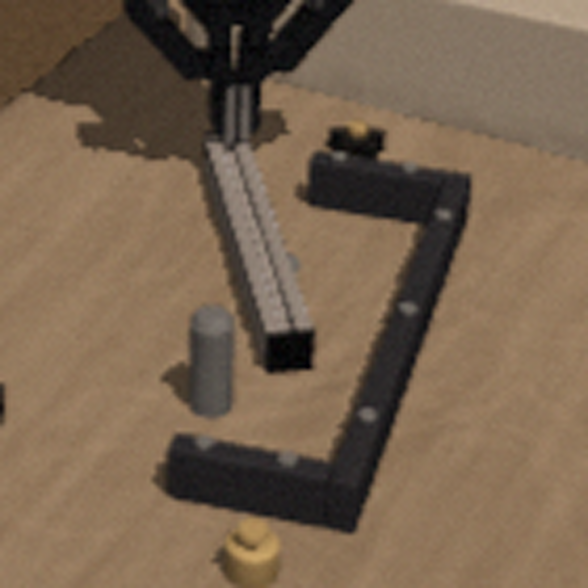

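View pics/top10.png

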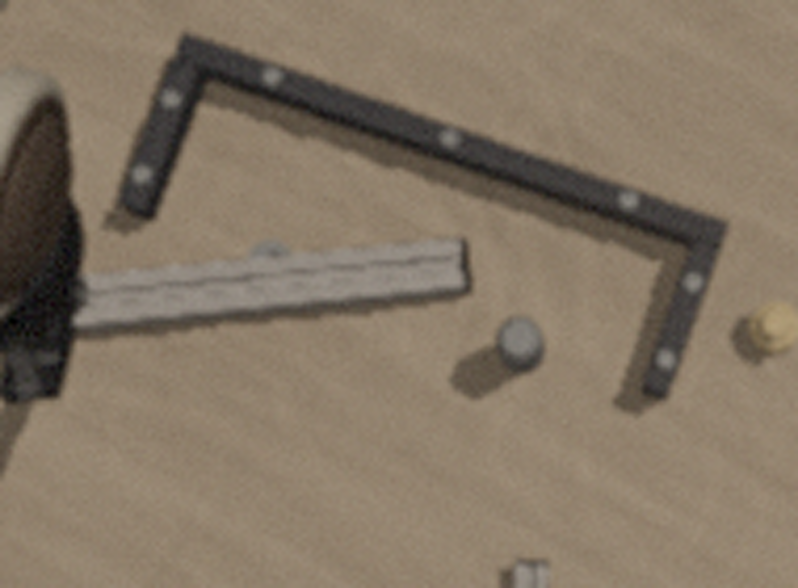

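Call:
jog_arm --series '[{"translation":[0,-0.005,0.008],"roll":0,"gripper":0},{"translation":[0,-0.005,0.02],"roll":0,"gripper":0},{"translation":[0,-0.005,0.03],"roll":0,"gripper":0},{"translation":[0,0,0.03],"roll":0,"gripper":0},{"translation":[0,0.008,0.03],"roll":0,"gripper":0},{"translation":[0,0.012,0.03],"roll":0,"gripper":0},{"translation":[0,0.016,0.03],"roll":0,"gripper":0},{"translation":[0,0.016,0.03],"roll":0,"gripper":0}]'

```text
t: 10.1
eef_pos: [0.5185, 0.0184, -0.0183]
tcp_rot: [0.706, -0.706, -0.038, 0.04]
wrist_force: [-0.0, 0.2, 0.1]
finger_gap: -0.0004
```

```bash
python3 look.py 11 w
```

```text
t 10.1 bay [-62.8 177.5] z -18.3 toolx in bay deg 25.0 toolz 115.0 F [-0.   0.2  0.1] gap -0.0004
```

View pics/side11.png

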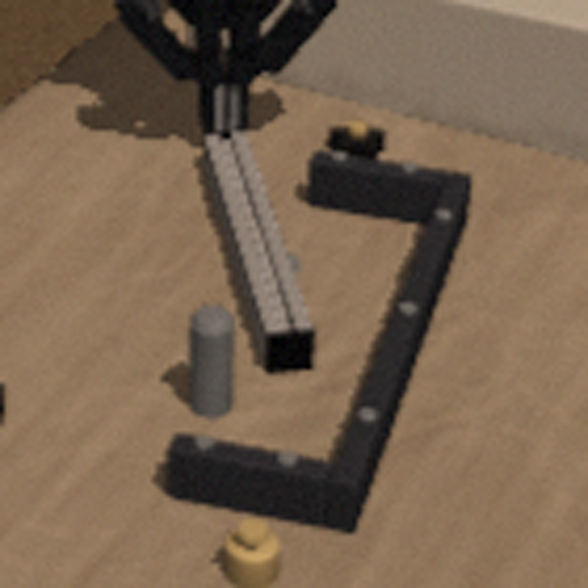

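View pics/wrist11.png

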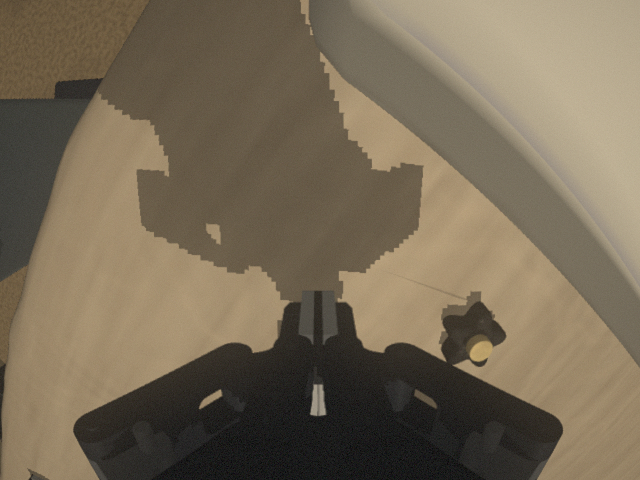

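Call:
jog_arm --series '[{"translation":[0,0,-0.006],"roll":0,"gripper":0},{"translation":[0,0,-0.01],"roll":0,"gripper":0},{"translation":[0,0,-0.014],"roll":0,"gripper":0},{"translation":[0,0,-0.018],"roll":0,"gripper":0},{"translation":[0,0,-0.022],"roll":0,"gripper":0},{"translation":[0,0,-0.026],"roll":0,"gripper":0},{"translation":[0,0,-0.03],"roll":0,"gripper":0},{"translation":[0,0,-0.034],"roll":0,"gripper":0},{"translation":[0,0,-0.038],"roll":0,"gripper":0},{"translation":[0,0,-0.042],"roll":0,"gripper":0}]'

```text
t: 11.08
eef_pos: [0.5243, -0.0237, -0.0169]
tcp_rot: [0.706, -0.706, -0.039, 0.039]
wrist_force: [0.8, 3.9, 2.0]
finger_gap: -0.0001
```

```bash
python3 look.py 12
```

```text
t 11.08 bay [-43.8 139.4] z -16.9 toolx in bay deg 25.0 toolz 115.0 F [0.8 3.9 2. ] gap -0.0001
```

View pics/side12.png

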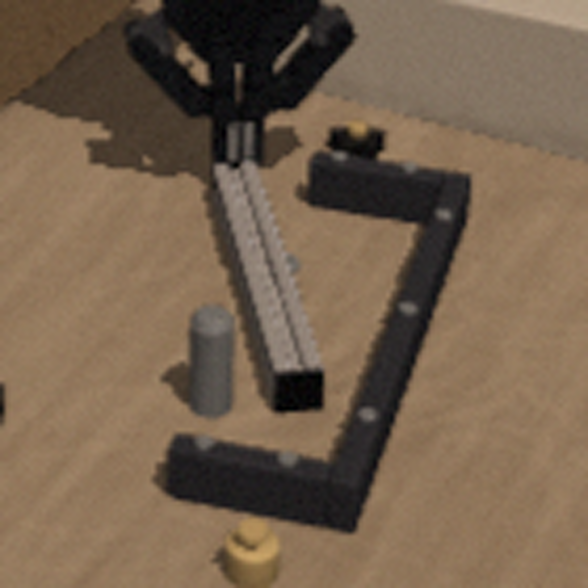

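View pics/top12.png

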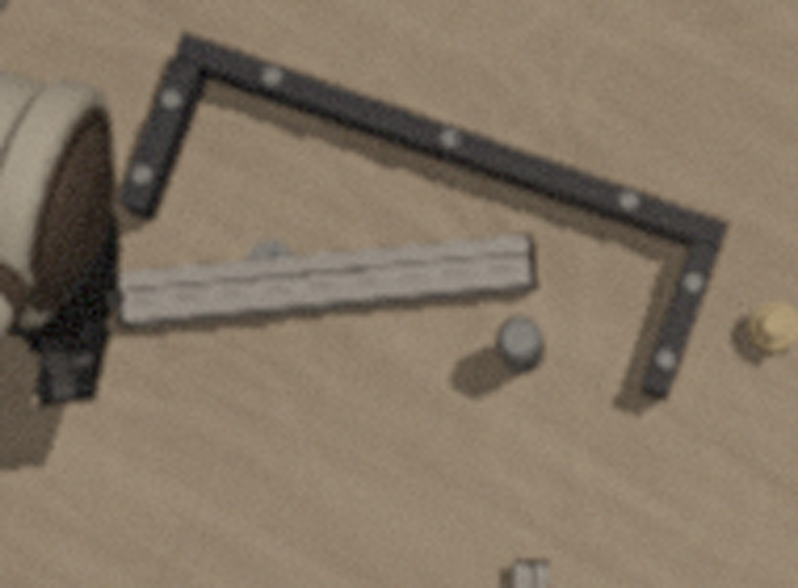

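Call:
jog_arm --series '[{"translation":[0,0,-0.004],"roll":0,"gripper":0},{"translation":[0,0,-0.008],"roll":0,"gripper":0},{"translation":[0,0,-0.012],"roll":0,"gripper":0},{"translation":[0,0,-0.016],"roll":0,"gripper":0},{"translation":[0,0,-0.02],"roll":0,"gripper":0},{"translation":[0,0,-0.024],"roll":0,"gripper":0},{"translation":[0,0,-0.028],"roll":0,"gripper":0},{"translation":[0,0,-0.032],"roll":0,"gripper":0},{"translation":[0,0,-0.036],"roll":0,"gripper":0},{"translation":[0,0,-0.036],"roll":0,"gripper":0}]'

```text
t: 12.02
eef_pos: [0.5285, -0.0601, -0.0168]
tcp_rot: [-0.706, 0.706, 0.039, -0.039]
wrist_force: [-0.1, 0.2, -0.0]
finger_gap: 0.0
```

```bash
python3 look.py 13
```

```text
t 12.02 bay [-28.1 106.3] z -16.8 toolx in bay deg 25.0 toolz 115.0 F [-0.1  0.2 -0. ] gap 0.0
```

View pics/side13.png

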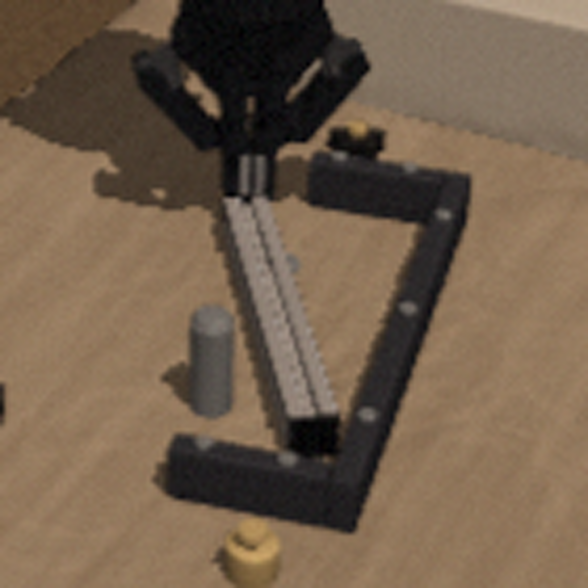

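View pics/top13.png

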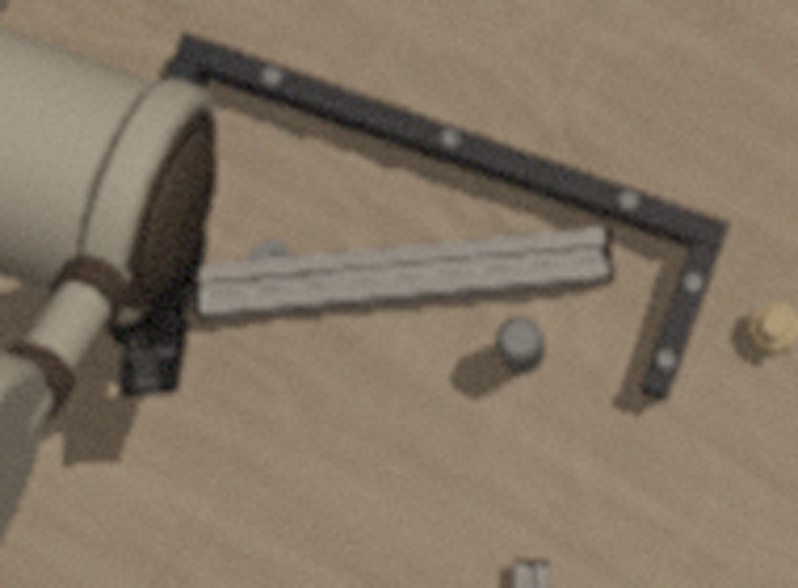

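```bash
cat >> h.py <<'E'
def barpose(n,side=(),top=()):
    "corner lists: (key,u,v) keys bl,fl,br,fr in crop px"
    M=dict(bl=(.012,.1),fl=(-.012,.1),br=(.012,-.1),fr=(-.012,-.1));m=[];w=[]
    for lst,c,o in((side,"side",(270,140)),(top,"top",(170,140))):
        if not lst: continue
        d=pickle.load(open(f"{c}{n}.pkl","rb"))
        for k,u,v in lst: m.append(M[k]);w.append(tb(px2w(d,o[0]+u/4.2,o[1]+v/4.2,.024)))
    a,c,e=rigid(m,w);print("bar",np.degrees(a).round(1),(c*1e3).round(1),"corners",(np.array(w)*1e3).round(0).tolist(),"res",e.round(1).tolist())
    Rm=np.array([[np.cos(a),-np.sin(a)],[np.sin(a),np.cos(a)]])
    print({k:(1e3*(Rm@np.array(v)+c)).round(1).tolist() for k,v in M.items()})
E
python3 - <<'E'
from h import *
barpose(13,[("br",336,413),("fr",288,417),("fl",226,200),("bl",268,197)],[("br",604,228),("fr",609,277),("bl",200,268),("fl",202,315)])
E
```

```text
bar 24.7 [16.7  0.1] corners [[67.0, -83.0], [46.0, -93.0], [-33.0, 81.0], [-12.0, 91.0], [68.0, -82.0], [46.0, -92.0], [-14.0, 93.0], [-35.0, 85.0]] res [[2.3, -2.4], [1.2, -2.9], [-3.4, 4.6], [-2.3, 5.0], [1.4, -4.2], [1.2, -4.1], [0.2, 2.5], [-0.7, 1.3]]
{'bl': [-14.1, 96.0], 'fl': [-35.9, 86.0], 'br': [69.3, -85.8], 'fr': [47.5, -95.8]}
```

Call:
jog_arm --series '[{"translation":[0,0,0.008],"roll":0,"gripper":0},{"translation":[-0.005,0,0.018],"roll":0,"gripper":0},{"translation":[-0.02,0,0.024],"roll":5,"gripper":0},{"translation":[-0.04,0,0.025],"roll":12,"gripper":0},{"translation":[-0.05,0,0.015],"roll":19,"gripper":0},{"translation":[-0.055,0,-0.005],"roll":25,"gripper":0},{"translation":[-0.055,0,-0.019],"roll":25,"gripper":0},{"translation":[-0.055,0,-0.019],"roll":25,"gripper":0}]'

```text
t: 12.78
eef_pos: [0.4758, -0.0851, -0.0165]
tcp_rot: [-0.697, 0.698, -0.115, 0.116]
wrist_force: [0.5, -0.5, 1.5]
finger_gap: -0.0003
```

```bash
python3 look.py 14
```

```text
t 12.78 bay [-70.1  65.7] z -16.5 toolx in bay deg -0.0 toolz 90.0 F [ 0.5 -0.5  1.5] gap -0.0003
```

View pics/side14.png

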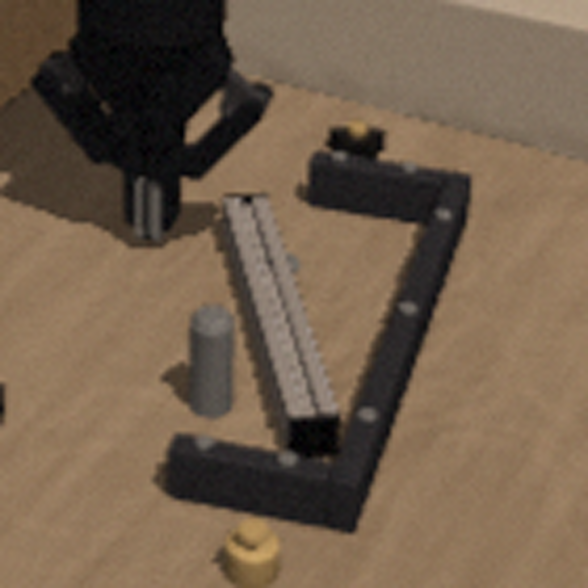

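Call:
jog_arm --series '[{"translation":[0.01,0,0],"roll":0,"gripper":0},{"translation":[0.018,0,0],"roll":0,"gripper":0},{"translation":[0.023,0,0],"roll":0,"gripper":0},{"translation":[0.027,0,0],"roll":0,"gripper":0},{"translation":[0.031,0,0],"roll":0,"gripper":0},{"translation":[0.036,0,0],"roll":0,"gripper":0},{"translation":[0.041,0,0],"roll":0,"gripper":0},{"translation":[0.046,0,0],"roll":0,"gripper":0},{"translation":[0.051,0,0],"roll":0,"gripper":0},{"translation":[0.056,0,0],"roll":0,"gripper":0}]'

```text
t: 13.72
eef_pos: [0.5291, -0.1021, -0.017]
tcp_rot: [0.698, -0.698, 0.115, -0.115]
wrist_force: [-1.1, 0.4, 0.3]
finger_gap: -0.0003
```

```bash
python3 look.py 15 w
```

```text
t 13.72 bay [-14.1  66.7] z -17.0 toolx in bay deg 0.0 toolz 90.0 F [-1.1  0.4  0.3] gap -0.0003
```

View pics/side15.png

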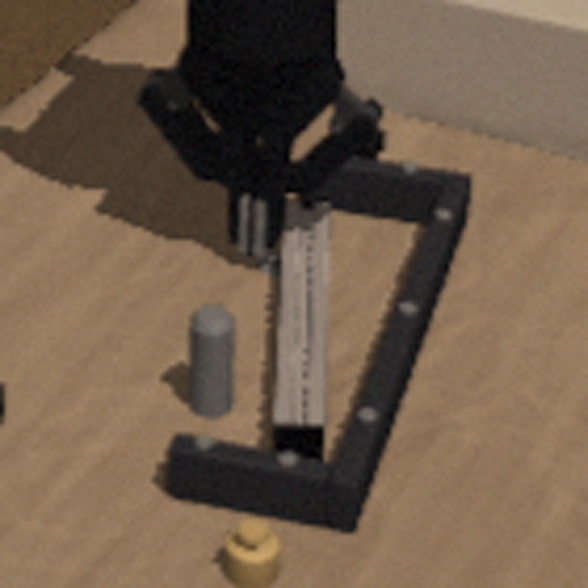

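View pics/wrist15.png

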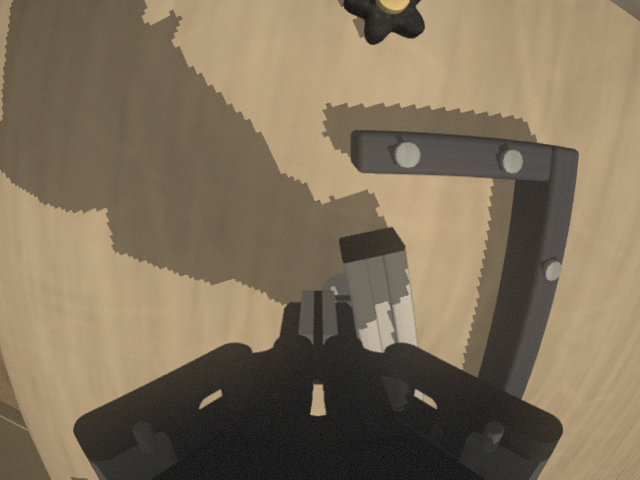

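View pics/top15.png

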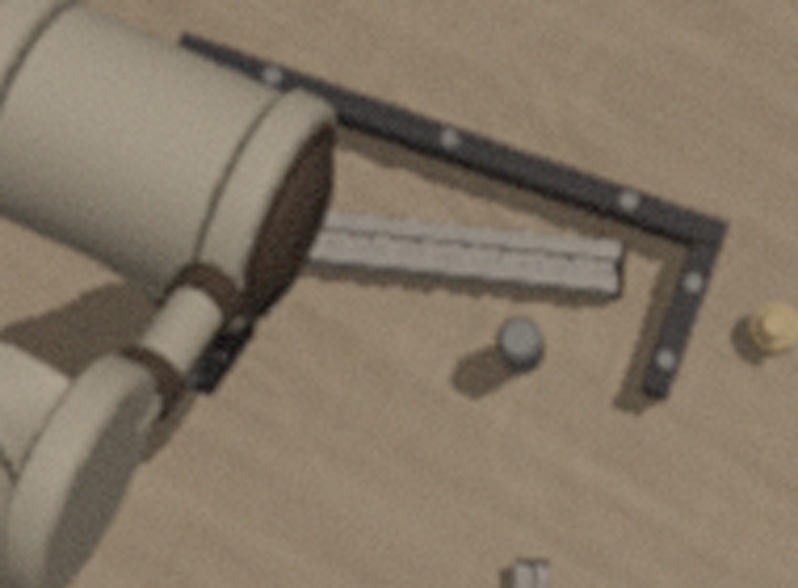

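Call:
jog_arm --series '[{"translation":[0.004,0,0],"roll":0,"gripper":0},{"translation":[0.008,0,0],"roll":0,"gripper":0},{"translation":[0.012,0,0],"roll":0,"gripper":0},{"translation":[0.016,0,0],"roll":0,"gripper":0},{"translation":[0.02,0,0],"roll":0,"gripper":0},{"translation":[0.024,0,0],"roll":0,"gripper":0},{"translation":[0.028,0,0],"roll":0,"gripper":0},{"translation":[0.028,0,0],"roll":0,"gripper":0}]'

```text
t: 14.53
eef_pos: [0.5563, -0.1115, -0.0167]
tcp_rot: [-0.698, 0.698, -0.114, 0.115]
wrist_force: [0.2, -0.3, 0.6]
finger_gap: -0.0001
```

```bash
python3 look.py 16 w
```

```text
t 14.53 bay [14.6 66.5] z -16.7 toolx in bay deg 0.0 toolz 90.0 F [ 0.2 -0.3  0.6] gap -0.0001
```

View pics/side16.png

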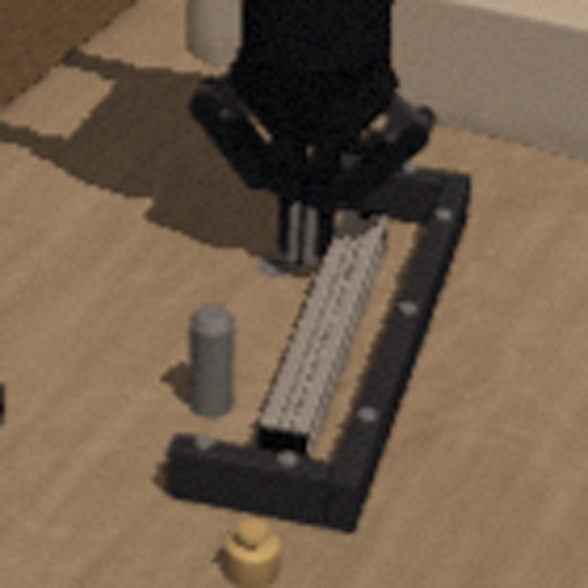

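View pics/wrist16.png

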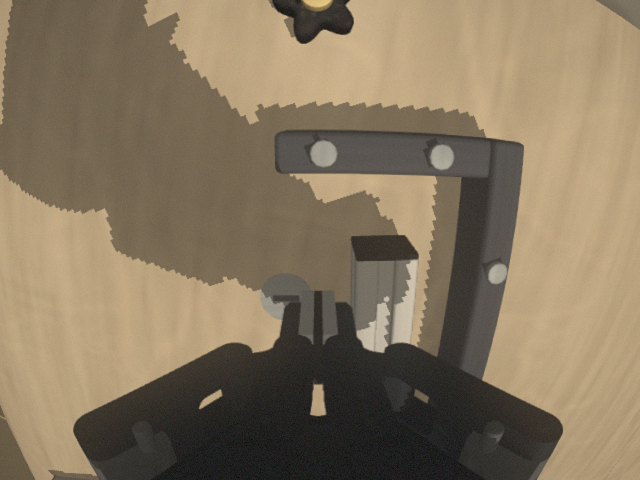

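View pics/top16.png

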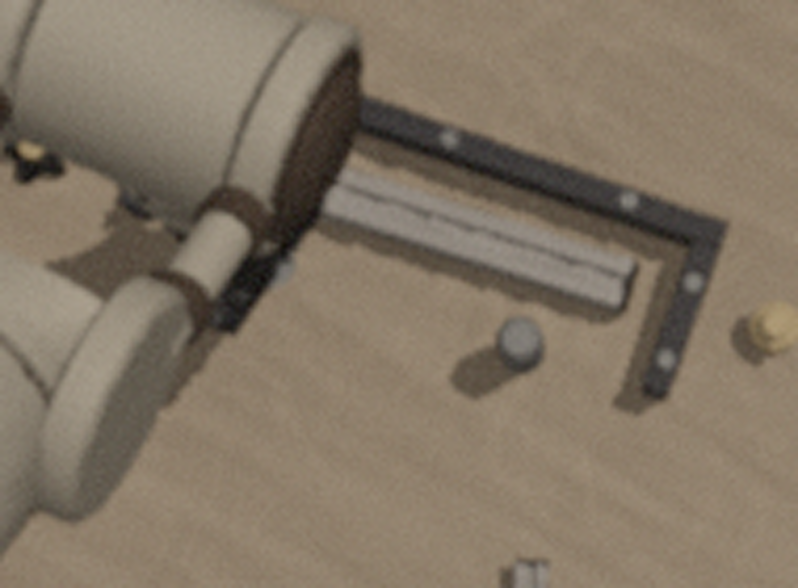

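Run:
```python
from h import *
barpose(16,[("br",311,431),("fr",261,428),("bl",387,218)],[("br",634,262),("fr",622,303)])
w=pickle.load(open("wrist16.pkl","rb"));s=w["s"]
for p in((417,260),(352,261)):print("wrist",(tb(wray(w,*p,.024,s))*1e3).round(1))
```

```text
bar 1.5 [44.6 -3.6] corners [[59.0, -100.0], [36.0, -105.0], [54.0, 89.0], [57.0, -101.0], [37.0, -102.0]] res [[0.2, -3.3], [-1.1, 0.7], [-0.0, 7.4], [2.2, -2.7], [-1.2, -2.2]]
{'bl': [53.9, 96.7], 'fl': [29.9, 96.0], 'br': [59.3, -103.3], 'fr': [35.3, -103.9]}
wrist [51.3 96.5]
wrist [26.7 96.3]
```

Call:
jog_arm --series '[{"translation":[-0.008,0,0],"roll":0,"gripper":0},{"translation":[-0.01,0,-0.025],"roll":0,"gripper":0},{"translation":[-0.01,0,-0.05],"roll":0,"gripper":0},{"translation":[-0.01,0,-0.061],"roll":0,"gripper":0},{"translation":[-0.004,0,-0.061],"roll":0,"gripper":0},{"translation":[0.001,0,-0.061],"roll":0,"gripper":0},{"translation":[0.006,0,-0.061],"roll":0,"gripper":0},{"translation":[0.01,0,-0.061],"roll":0,"gripper":0},{"translation":[0.014,0,-0.061],"roll":0,"gripper":0},{"translation":[0.017,0,-0.061],"roll":0,"gripper":0}]'

```text
t: 15.52
eef_pos: [0.5523, -0.1735, -0.017]
tcp_rot: [0.698, -0.698, 0.115, -0.114]
wrist_force: [-1.4, -0.2, 2.3]
finger_gap: -0.0005
```

```bash
python3 look.py 17 w
```

```text
t 15.52 bay [30.8  6.5] z -17.0 toolx in bay deg 0.1 toolz 90.1 F [-1.4 -0.2  2.3] gap -0.0005
```

View pics/side17.png

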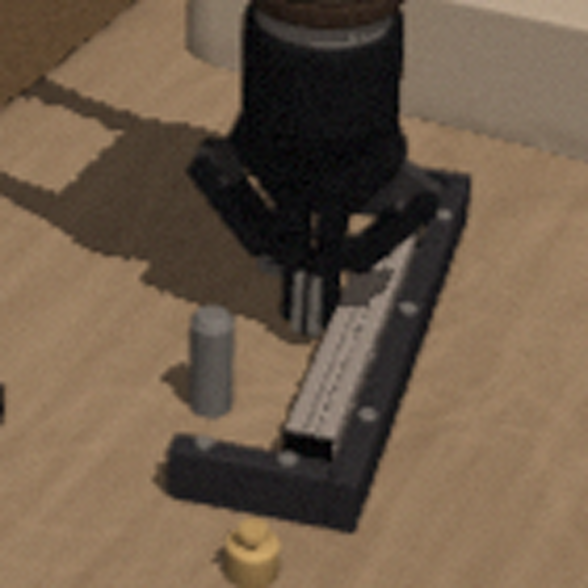

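View pics/wrist17.png

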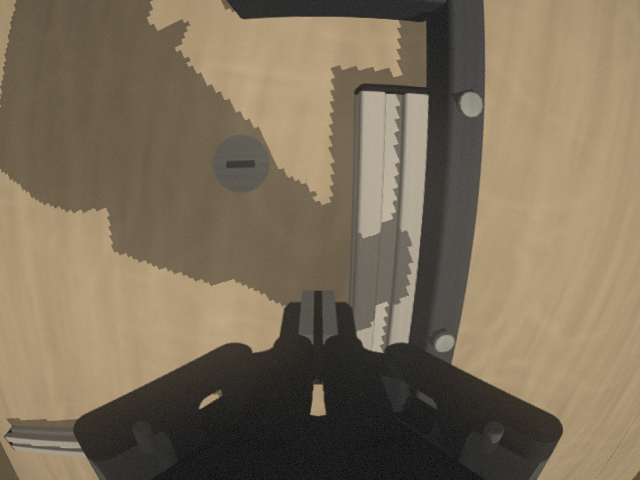

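Call:
jog_arm --series '[{"translation":[0.0015,0,0],"roll":0,"gripper":0},{"translation":[0.003,0,0],"roll":0,"gripper":0},{"translation":[0.004,0,0],"roll":0,"gripper":0},{"translation":[0.005,0,0],"roll":0,"gripper":0},{"translation":[0.006,0,0],"roll":0,"gripper":0}]'

```text
t: 16.08
eef_pos: [0.5574, -0.1761, -0.017]
tcp_rot: [0.698, -0.698, 0.115, -0.115]
wrist_force: [-2.1, -0.3, 0.6]
finger_gap: -0.0003
```

```bash
python3 look.py 18 w
```

```text
t 16.08 bay [36.4  5.7] z -17.0 toolx in bay deg 0.0 toolz 90.0 F [-2.1 -0.3  0.6] gap -0.0003
```

View pics/side18.png

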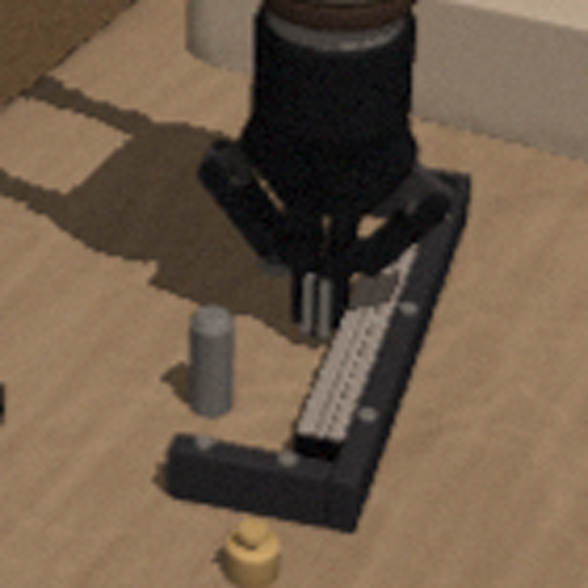

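View pics/wrist18.png

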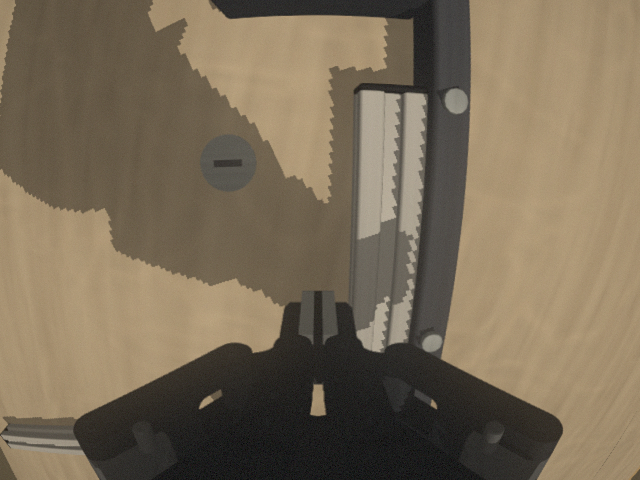

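Call:
jog_arm --series '[{"translation":[0.0007,0,0],"roll":0,"gripper":0},{"translation":[0.0015,0,0],"roll":0,"gripper":0}]'

```text
t: 16.4
eef_pos: [0.5577, -0.1762, -0.0171]
tcp_rot: [0.698, -0.698, 0.116, -0.114]
wrist_force: [-8.6, 1.4, 5.5]
finger_gap: -0.0003
```

Call:
jog_arm --series '[{"translation":[0.0007,0,0],"roll":0,"gripper":0},{"translation":[0.001,0,0],"roll":0,"gripper":0}]'

```text
t: 16.57
eef_pos: [0.5577, -0.1762, -0.0171]
tcp_rot: [0.698, -0.697, 0.117, -0.113]
wrist_force: [-10.3, 1.7, 8.8]
finger_gap: 0.0
```

Call:
jog_arm --series '[{"translation":[-0.003,0,0],"roll":0,"gripper":0},{"translation":[-0.01,0,0],"roll":0,"gripper":0},{"translation":[-0.02,0,0],"roll":0,"gripper":0},{"translation":[-0.03,-0.02,0],"roll":0,"gripper":0},{"translation":[-0.04,-0.06,0],"roll":0,"gripper":0},{"translation":[-0.07,-0.1,0.0],"roll":0,"gripper":0},{"translation":[-0.11,-0.13,0.0],"roll":0,"gripper":0},{"translation":[-0.15,-0.15,0.0],"roll":0,"gripper":0},{"translation":[-0.19,-0.15,0.0],"roll":0,"gripper":0},{"translation":[-0.2,-0.15,0.0],"roll":0,"gripper":0}]'

```text
t: 17.4
eef_pos: [0.369, -0.1123, 0.1344]
tcp_rot: [-0.697, 0.698, -0.113, 0.116]
wrist_force: [0.2, 0.8, 1.0]
finger_gap: 0.0001
```

```bash
python3 look.py 19 w
```

```text
t 17.4 bay [-162.5    5.7] z 134.4 toolx in bay deg 0.0 toolz 90.0 F [0.2 0.8 1. ] gap 0.0001
```

View pics/side19.png

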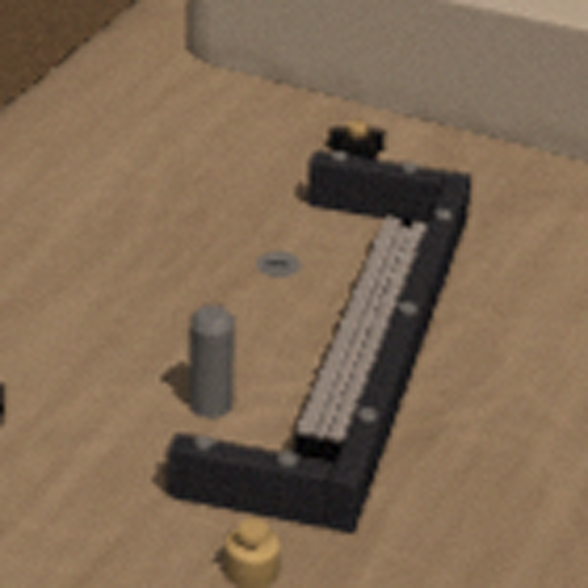

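View pics/top19.png

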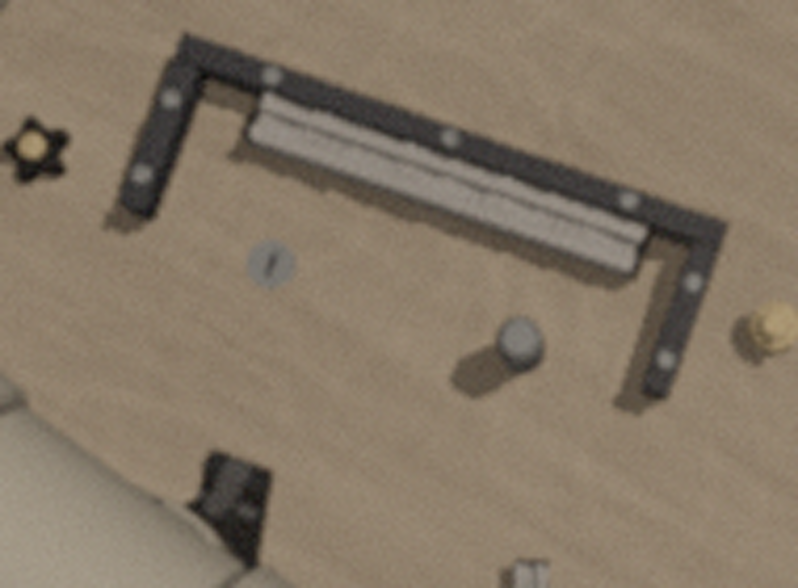

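View pics/wrist19.png

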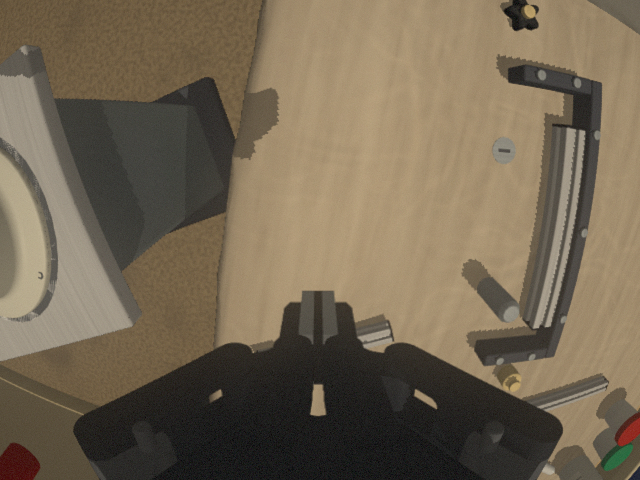

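Run:
```python
from h import *
barpose(19,[],[("br",648,230),("fr",632,270),("bl",266,95),("fl",249,134)])
barpose(19,[("br",342,440),("fr",297,435),("bl",426,222),("fl",388,217)])
d=pickle.load(open("top19.pkl","rb"));crop(d,226,155,100,60,8,"pics/z19.png")
d=pickle.load(open("side19.pkl","rb"));crop(d,335,185,50,70,8,"pics/zs19.png")
```

```text
bar -0.4 [64.1 -4. ] corners [[74.0, -102.0], [53.0, -101.0], [75.0, 93.0], [54.0, 94.0]] res [[1.5, -2.3], [-1.7, -2.9], [1.8, 3.1], [-1.6, 2.1]]
{'bl': [76.8, 95.9], 'fl': [52.8, 96.1], 'br': [75.5, -104.1], 'fr': [51.5, -103.9]}
bar -0.1 [64.2 -6.3] corners [[74.0, -102.0], [54.0, -105.0], [75.0, 92.0], [54.0, 90.0]] res [[1.8, -4.0], [-1.6, -1.5], [1.8, 2.2], [-2.0, 3.3]]
{'bl': [76.3, 93.7], 'fl': [52.3, 93.7], 'br': [76.1, -106.3], 'fr': [52.1, -106.3]}
```

View pics/z19.png

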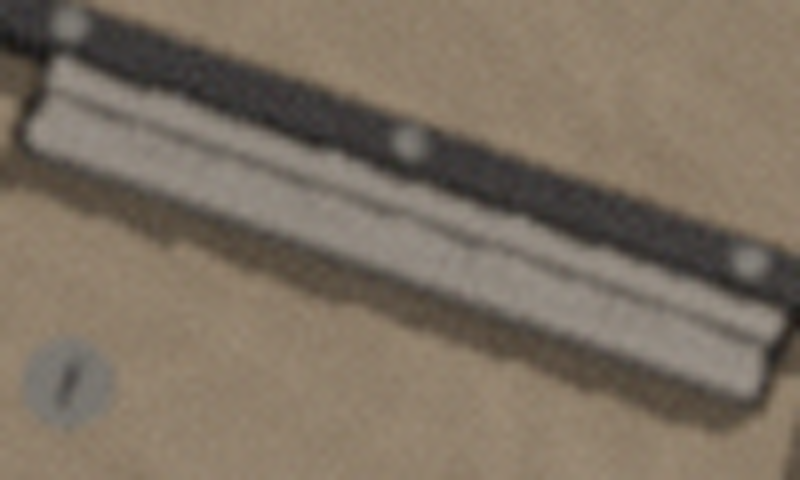

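View pics/zs19.png

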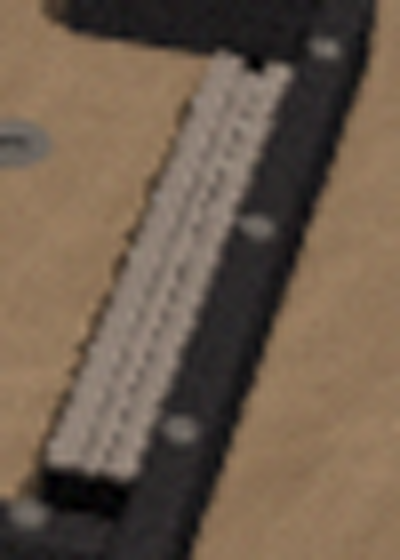

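Both cameras show the bar flush along the back fence, within 0.5° of parallel. The knob, small weight and other things look unmoved, and the arm is clear. I'm handing in.

```bash
python3 -c "
from plant import ticket,r
print(r.state()['wrist_force']);print(ticket.close_job())"
```

```text
[-0.07549396 -0.35503138  0.21107768]
the job is handed in; nothing more can be done
None
```

The profile is put away: it lies in the bay along its full length against the back fence, and I handed the job in after about 17.5 s. I pushed it only with the outside of the shut fingers: right end in behind the post at about 25°, along its own axis, then the left end in, then gently against the fence.

**Last checks**
- **Position:** The top and side pictures put the profile within 0.5° of parallel. Its back edge comes out at 75–77 mm against the fence face at 75 mm, which is within measuring error. Its ends are at y of about +95 and -105 mm, inside the ±125 mm end fences.
- **Force:** The highest wrist force I read was about 14 N, in the final press against the fence. I read it only at the end of each move call, so a short peak in between could have been higher.
- **Surroundings:** The star knob and small weight look unmoved. I made no separate check on the larger weight and the pouch, but the arm never went near them. The gripper is well clear of everything.

**What disagreed**
- **Fingertip height:** In the pictures the fingertips sit roughly 20–25 mm higher than the stated TCP, so I worked with the TCP slightly below table height, with no table contact felt.
- **Missed push:** Because of that, the first try at pushing the left end passed just over the top of the profile. It did not move the profile, and I repeated the push lower.

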